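# Feed the loaf tins into the bench prover with the T push stick

## Robot

A 6-joint arm with a two-finger parallel gripper is mounted at the origin on a cart in front of the work surface, level with it; the furniture and walls round the work are solid. World frame = base frame: x ahead of the robot, y to its left, z up, the work surface at z = 0. Lengths are in m, angles in rad, forces in N, time in s.
With the tool pointing down it reaches from about 0.35 to 0.975 m from the base axis. Payload 4.9 kg.
Tool frame: the origin (TCP) lies between the finger pads; the fingertips stand 22 mm ahead of it and the grasp point (between the pads) lies 3 mm ahead of it; z points along the fingers, y is the line along which they close (so a half turn about z gives the same grasp; the last joint's range is limited). The gripper opens to 85 mm and grips with 20 to 120 N. Pads are 22 mm wide; open, the fingers measure 114 mm over their backs; the gripper's body (76 mm by 85 mm) begins 54 mm behind the grasp point. The pads swing forward as they close: fully open they stand 13 mm farther back than shut.
Start: joints at [-1.278, 0.053, 1.613, -0, 1.476, -0.119], TCP at [0.25, -0.573, 0.253] pointing down, gripper open.
Joint ranges: [-3.01, 3.01], [-1.01, 2.22], [0.06, 2.58], [-1.02, 4.17], [0.09, 2.62], [-3.14, 3.14]. Speed limits (rad/s): [2.57, 2.57, 3.14, 3.14, 3.14, 3.14].

## Interface

Orientations are given as a unit quaternion [w, x, y, z].
In Python, from plant import state, grab_frame, get_calibration, job_done, recognise, regions_of gives the robot as it stands.
- The arm moves only by the tool apply_moves, never from a script. Its argument "targets" is a list of rows, each an object with "translation": the shift along the tool's x, y, z normalised to -1 to 1, where 1 is 100 mm, a list of three; "twist": the turn about the tool's z normalised to -1 to 1, where 1 is 0.1 rad; "hand": the opening, from 0 (shut) to 1 (fully open). A call has 1 to 8 rows; each row shifts and turns the commanded pose from where the row before left it, along the tool's axes as they then stand; what a row does not reach is not made up. A row lasts 1/10 s, in which the tool goes at most 50 mm and 8.59 degrees, less where a joint would pass 70% of its speed; a pose out of reach is approached as far as the arm can. A call with a number of a shift or a turn outside -1 to 1 is refused whole. A call with a gripper value outside its range is refused whole. The fingers move at their own pace and stop on an object; the grip force is fixed at half the most. Time passes only in rows, so rows that do not move let the fingers close. It gives the time, the measured TCP pose, the force, the opening and the grip force at its end, in the units of the state.
- state(): the state, without advancing time (a new reading comes with each control period).
- grab_frame(name): name is "side" or "top" or "wrist"; returns the picture (480x640x3 uint8, red, green, blue); there is no depth.
- get_calibration(name): a dict with "camera_matrix" (3x3 intrinsics, pixels), "pose" (4x4, takes a point from camera to world coordinates). Camera axes: x right, y up, looking along -z (the intrinsics and any distortion apply to the point x, -y, -z); pixel columns grow to the right and rows downward; lengths in m; the calibration is good to about 2 mm. A picture is of the moment at which its call begins: read the wrist's pose just before it. get_calibration takes no time and is no camera call; for the wrist camera it gives the pose at the moment of the call.
- job_done(): hands the job in; it is judged then, once.
Trained networks look in the newest picture that a camera, given by its name, has taken for a name from the list of things; names that differ only in an ending like _2 or _b are one class to them, and where a whole thing is asked for, a point or a joint stands for the part that bears it (a point fixed in the world has none). Each returns a list of dicts, best first, with "score" (0 to 1); they miss things now and then, are a little off and sometimes report something else, mostly with a low value. They report only what shows in the picture. A call takes as long as a camera call.
- recognise(camera, query): "point" ([x, y, z] in m, in world coordinates, good to about 4 mm: the middle of the surface that is visible of it).
- regions_of(camera, query): "pixels" (480x640 bool, what is visible of it).
The state is a dict: "time": time; "joint_pos": joint angles; "joint_vel": joint speeds; "joint_efforts": joint torques, N m; "tool_pos": TCP position; "tool_rot": TCP orientation; "contact_force": force on the tool from outside, world axes, zero at the start; "ft_torque": the same for the moment, N m; "gripper_width": opening from 0.0 (shut) to 1.0 (fully open); "grasp_force": force on a finger pad.
Only numpy, scipy, OpenCV 4.12 (cv2) and the standard library are available. Lean on these libraries where they do the work, as an engineer would, in place of code of your own. Each camera call takes 0.05 s, during which the arm holds its last target. There are 200 camera calls.

## Task

Load every lidded loaf tin on the board into the bench prover: slide its door up, take the wooden T push stick off its hook, and with the stick feed the tins along the fence rail and in through the mouth until all stand upright and fully inside; do not touch the tins with the gripper or arm. Then hang the stick back on its hook by its eye, shut the door fully, and lastly turn the prover's timer knob clockwise to its stop; leave everything else where it stands.

Things in the scene. Friction and masses are not known exactly. Their poses are not given: they have to be found in the camera images.
- mouth (a point): point of the fixed station where the fence face meets the mouth of the white bench prover, on the board's surface (47 mm over the worktop). Axes: x square through the fence, away from the robot; y along the fence into the prover (leftward); z up. The station stands turned by up to 0.05 rad. Dimensions of station parts are given in this frame
- fence_start (a point): right-hand end of the fence, at its face, on the board. The aluminium fence's face is the plane x = 0 of mouth, from here (y = -551 mm) to the mouth; 20 mm high, 10 mm thick, with a 4 mm high flange behind it to x = 31 mm. The lane is open on the robot's side
- bay_end (a point): middle of the bay's end wall, on its floor, which is level with the board (x = -29, y = 278 mm in the mouth's frame). The bay is x -58 to 0 mm, one wall in line with the fence, so a 52 mm tin enters only if it lies against the fence; 40 mm high, under a clear roof (top 44 mm); side cabinets 46 mm wide, 47 mm high. Four tins fit end to end
- upright (a point): top of the robot-side door upright, 62 mm above the board. The uprights take y -14 to +1 mm in the mouth's frame: this one x -69 to -59 mm, the other x 1 to 11 mm, above the fence. The door moves between them; a tin whose tail is past y = 0 is clear of it
- board_corner (a point): near right corner of the wooden board that covers the hob, on its surface. In the mouth's frame the board is x -150 to +290, y -560 to -13 mm, flat but for the fence and hook stand; its surface is 47 mm over the worktop
- door (a joint): height in m of the prover's upright sliding door: 0 shut, 0.042 fully up, where the opening is 40 mm high. Starts 0 to 0.012. It slides straight up and down by its knob, with about 5 N of friction and 2.5 N of weight, and stays where it is left
- door_knob (a point): centre of the black round knob (24 mm across, 21 mm tall) on a thin stem on top of the door; moves with the door; 75 mm over the board when shut, 117 mm when fully up. Cabinets and roof behind it are 28 mm lower than this point when shut, the uprights beside it 13 mm lower: best gripped with the fingers before and behind it along the mouth's y
- timer (a joint): angle in rad of the prover's timer knob: 0 off, 1.35 at its stop (full time, red dot); grows as it is turned clockwise seen from above. Starts 0 to 0.2. Friction about 0.06 N m; it stays where it is left
- timer_knob (a point): middle of the grip bar of the timer knob, 18 mm above the top of the robot-side cabinet (x = -81, y = 75, z = 65 mm in the mouth's frame). Black bar 11 mm wide, 34 mm long, its top 8 mm above this point, on a flat skirt 38 mm across and 5 mm high; turns with the knob. At 0 the bar lies along the mouth's y and the narrow way across it is x
- hook_stand: fixed steel stand on the board behind the fence; origin on the board under the hook's saddle; axes within 0.06 rad of the mouth's. Round base (radius 42 mm) and 12 mm upright stand 85 mm along its +x, 247 mm high. A 6 mm wire hook reaches from the upright toward its own -x
- hook_seat (a point): top of the hook's wire in the middle of its saddle, 183 mm over the board, where the upper edge of the stick's eye rests. Axes as hook_stand. The saddle is level from x = -8 to +10 mm; beyond that the wire rises 14 mm toward the upright; the free tip turns up at x = -22 to -16 mm, its top 13 mm above this point
- stick: wooden T-shaped push stick, like a crepe spreader, 183 mm tall, 0.13 kg; own z up the stick, origin: centre of the foot's underside. Foot: bar 22 (x) by 90 (y) by 18 mm high. Round shaft 14 to 16 mm thick; flat head 14 (x) by 30 mm (y) from z = 99 to 183 mm. Hangs with the foot 12 mm over the board, its axes those of hook_stand
- stick_eye (a point): middle of the upper edge of the stick's eye, z = 171 mm on the stick's axis. The eye is a window through the head along own x: 18 mm wide, z = 143 to 171 mm. Lifted 13 to 22 mm from hanging, the stick clears the hook's tip and comes off toward own -x; it goes back the same way
- stick_grip (a point): middle of the eye (z = 161 mm on the stick's axis): good place to grip the head from above across its 30 mm width (own y), also while it hangs; the wire passes between the fingers
- tin_a: lidded loaf tin, dark steel with bright lid: a closed block 52 mm (own x) by 60 mm (own y) by 32 mm high, 0.14 kg (x 0.7 to 1.4); origin: centre of its underside. Starts on the loading board in a loose row about 95 mm on the robot's side of the fence face, own y within 0.25 rad of the fence. 2 to 4 of the four tins are present; an absent one has no pose
- tin_b: lidded loaf tin, dark steel with bright lid: a closed block 52 mm (own x) by 60 mm (own y) by 32 mm high, 0.14 kg (x 0.7 to 1.4); origin: centre of its underside. Starts on the loading board in a loose row about 95 mm on the robot's side of the fence face, own y within 0.25 rad of the fence. 2 to 4 of the four tins are present; an absent one has no pose
- tin_c: lidded loaf tin, dark steel with bright lid: a closed block 52 mm (own x) by 60 mm (own y) by 32 mm high, 0.14 kg (x 0.7 to 1.4); origin: centre of its underside. Starts on the loading board in a loose row about 95 mm on the robot's side of the fence face, own y within 0.25 rad of the fence. 2 to 4 of the four tins are present; an absent one has no pose
- tin_d: lidded loaf tin, dark steel with bright lid: a closed block 52 mm (own x) by 60 mm (own y) by 32 mm high, 0.14 kg (x 0.7 to 1.4); origin: centre of its underside. Starts on the loading board in a loose row about 95 mm on the robot's side of the fence face, own y within 0.25 rad of the fence. 2 to 4 of the four tins are present; an absent one has no pose
- butter: wrapped block of butter 73 x 102 x 37 mm, a bystander; origin at the centre of its underside
- salt_shaker: glass salt shaker with grey top, 44 mm, 90 mm tall, a bystander; origin at the centre of its underside
- kitchen_timer: red and white round kitchen timer, 63 mm, 48 mm tall, a bystander; origin at the centre of its underside

How it is judged:
On the way, in this order (a step that is already met when the one before it is completed fails the run):
1. the door is up and the push stick is off its hook (value of joint door above 0.034 m and distance between stick_eye and hook_seat above 0.06 m), for 0.2 s.
2. every tin present is inside the prover, wholly past the door (y of tin_a in the frame of mouth between 0.031 and 0.27 m and x of tin_a in the frame of mouth between -0.042 and -0.016 m and z of each of tin_a, tin_b, tin_c, tin_d in the frame of mouth below 0.01 m and angle between each of tin_a, tin_b, tin_c, tin_d's own z axis and vertical below 0.1 rad and linear speed of each of tin_a, tin_b, tin_c, tin_d below 0.02 m/s and y of tin_b in the frame of mouth between 0.031 and 0.27 m and x of tin_b in the frame of mouth between -0.042 and -0.016 m and y of tin_c in the frame of mouth between 0.031 and 0.27 m and x of tin_c in the frame of mouth between -0.042 and -0.016 m and y of tin_d in the frame of mouth between 0.031 and 0.27 m and x of tin_d in the frame of mouth between -0.042 and -0.016 m), for 0.2 s.
3. the tins are in, the stick is back on its hook and the door is shut, with the timer not yet turned on (all of step 2 and distance between stick_eye and hook_seat below 0.016 m and z of stick_eye in the frame of hook_seat above -0.005 m and angle between stick's own z axis and vertical below 0.2 rad and value of joint door below 0.004 m and value of joint timer below 0.6 rad), for 0.2 s.
At the end, for the whole second after the job is handed in: every tin present stands upright on the bay floor, its tail at least 1 mm past the mouth; door within 4 mm of shut; stick hanging still by its eye (within 16 mm of the hook seat, within 0.2 rad of upright); timer within 0.15 rad of its stop (all of step 2 and distance between stick_eye and hook_seat below 0.016 m and z of stick_eye in the frame of hook_seat above -0.005 m and angle between stick's own z axis and vertical below 0.2 rad and value of joint door below 0.004 m and value of joint timer above 1.2 rad and linear speed of stick below 0.05 m/s); the robot touches nothing.
It fails at once if the gripper or arm touches a tin (contact force between any of the fingers, the arm and tin_a above 1 N or contact force between any of the fingers, the arm and tin_b above 1 N or contact force between any of the fingers, the arm and tin_c above 1 N or contact force between any of the fingers, the arm and tin_d above 1 N).
It fails at once if a bystander is moved more than 30 mm (distance of any of butter, salt_shaker, kitchen_timer from where it was at the start of the episode above 0.03 m).
Of tin_a, tin_b, tin_c, tin_d only 2 to 4 are there at a start; the rules pass over those that are not, and their reading is None.
At some moment in a run one of tin_a, tin_b, tin_c, tin_d may be knocked a few centimetres aside while the robot is not near it.
It also fails if it takes over 210 s, if anything falls off the work surface, if the arm or the gripper's body presses on something with over 40 N, if the wrist force passes 120 N, or if a joint passes its speed limit or range.

## Working session

There is one attempt and no reset: what is moved stays moved. The work goes in short steps, Python scripts to look and compute and a tool call to move; the robot and the scene stay as the last step left them, time stands still between calls to the robot, and variables do not carry over. Pictures are saved under pics/ and viewed, at most 14 in all, crops included, and the job is handed in when it is done.

Besides the shell and the picture viewer there is one more tool, called after "Request:" in YAML: its name, and indented under it one key for each argument. apply_moves: Moves the arm, as the interface text tells. Its arguments: {"type":"object","properties":{"targets":{"type":"array"}},"required":["targets"]}

```bash
mkdir -p pics; ls
cat > h.py <<'E'
import numpy as np, cv2
from plant import *
def save(n,f): cv2.imwrite(f'pics/{f}.png',cv2.cvtColor(grab_frame(n),cv2.COLOR_RGB2BGR))
E
python3 - <<'E'
from h import *
s=state(); print(s['time'],s['tool_pos'],s['tool_rot'])
for c in('top','side'):
    save(c,c+'0')
    for q in ['door_knob','timer_knob','hook_seat','stick_eye','stick','stick_grip','tin_a','mouth','fence_start','bay_end','upright','board_corner','butter','salt_shaker','kitchen_timer','hook_stand']:
        try: print(c,q,[(np.round(r['point'],3).tolist(),round(r['score'],2)) for r in recognise(c,q)][:5])
        except Exception as e: print(q,e)
print(get_calibration('top'))
E
```

```text
pics
0.0 [ 0.24996887 -0.57220447  0.25206141] [-1.04146416e-03  9.78876448e-01  2.04450008e-01 -9.45256653e-05]
top door_knob [([0.6, 0.22, 0.094], 0.74)]
top timer_knob [([0.548, 0.307, 0.098], 0.65)]
top hook_seat []
top stick_eye [([0.674, -0.049, 0.083], 0.88), ([0.532, -0.174, 0.078], 0.61)]
top stick [([0.633, -0.003, 0.044], 0.74)]
top stick_grip [([0.675, -0.044, 0.08], 0.68), ([0.765, -0.044, 0.056], 0.67)]
top tin_a [([0.525, 0.134, 0.081], 0.97), ([0.529, -0.075, 0.077], 0.88), ([0.525, 0.02, 0.075], 0.88), ([0.766, -0.043, 0.059], 0.59), ([0.532, -0.171, 0.078], 0.56)]
top mouth [([0.629, -0.001, 0.045], 0.77)]
top fence_start [([0.631, 0.002, 0.049], 0.91)]
top bay_end [([0.633, 0.002, 0.047], 0.93)]
top upright [([0.598, 0.221, 0.094], 0.39)]
top board_corner [([0.636, 0.0, 0.044], 0.67)]
top butter [([0.676, -0.049, 0.081], 0.61), ([0.629, -0.445, 0.029], 0.58)]
top salt_shaker [([0.544, -0.476, 0.061], 0.49)]
top kitchen_timer [([0.5, -0.416, 0.036], 0.77), ([0.63, 0.0, 0.048], 0.33)]
top hook_stand [([0.764, -0.048, 0.059], 0.65)]
side door_knob [([0.598, 0.223, 0.0
[... 634 characters left out ...]
93, 0.04], 0.46)]
side butter [([0.627, -0.471, 0.038], 0.9), ([0.788, -0.07, 0.058], 0.52)]
side salt_shaker [([0.537, -0.493, 0.043], 0.73), ([0.618, -0.041, 0.045], 0.63)]
side kitchen_timer [([0.491, -0.433, 0.027], 0.78)]
side hook_stand [([0.79, -0.07, 0.057], 0.51)]
{'camera_matrix': array([[476.69291639,   0.        , 318.46782071],
       [  0.        , 476.69291639, 233.31076147],
       [  0.        ,   0.        ,   1.        ]]), 'pose': array([[ 0.36841781,  0.8876888 , -0.27618275,  0.21133764],
       [-0.92963727,  0.35386812, -0.10272243, -0.1299588 ],
       [ 0.00654672,  0.29459455,  0.95559991,  1.37953514],
       [ 0.        ,  0.        ,  0.        ,  1.        ]])}
```

View pics/top0.png

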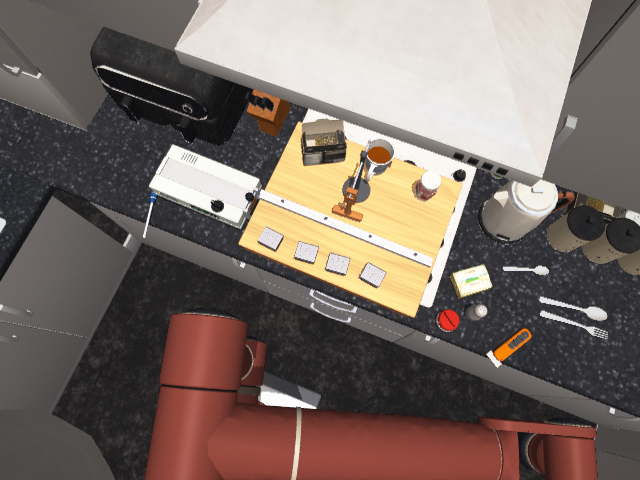

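View pics/side0.png

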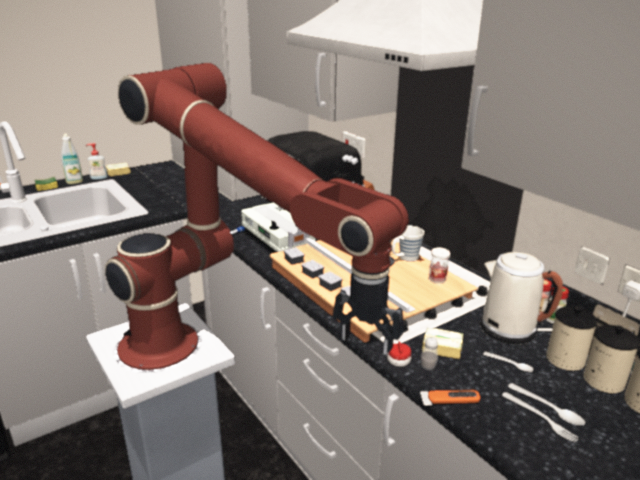

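Top view: four tins at px (270,239), (306,252), (338,265) and (373,275), the prover at about (205,185), and the stick on its hook at about (350,205). The side view agrees. Next I move over the board for a wrist view.

Request:
apply_moves:
  targets:
    - {"translation": [0.275, -0.27, -0.2], "twist": 0, "hand": 1}
    - {"translation": [0.275, -0.27, -0.2], "twist": 0, "hand": 1}
    - {"translation": [0.275, -0.27, -0.2], "twist": 0, "hand": 1}
    - {"translation": [0.275, -0.27, -0.2], "twist": 0, "hand": 1}
    - {"translation": [0.275, -0.27, -0.2], "twist": 0, "hand": 1}
    - {"translation": [0.275, -0.27, -0.2], "twist": 0, "hand": 1}
    - {"translation": [0.275, -0.27, -0.2], "twist": 0, "hand": 1}
    - {"translation": [0.275, -0.27, -0.2], "twist": 0, "hand": 1}

```text
time: 2.5
tool_pos: [0.3655, -0.2852, 0.4143]
tool_rot: [0.0, 0.979, 0.204, 0.0]
contact_force: [0.7, -0.1, 0.2]
gripper_width: 0.997
grasp_force: 0.0
```

Request:
apply_moves:
  targets:
    - {"translation": [0.275, -0.27, 0], "twist": 0, "hand": 1}
    - {"translation": [0.275, -0.27, 0], "twist": 0, "hand": 1}
    - {"translation": [0.275, -0.27, 0], "twist": 0, "hand": 1}
    - {"translation": [0.275, -0.27, 0], "twist": 0, "hand": 1}
    - {"translation": [0, 0, 0], "twist": 1, "hand": 1}
    - {"translation": [0, 0, 0], "twist": 1, "hand": 1}
    - {"translation": [0, 0, 0], "twist": 1, "hand": 1}
    - {"translation": [0, 0, 0], "twist": 1, "hand": 1}

```text
time: 3.3
tool_pos: [0.4229, -0.1435, 0.4134]
tool_rot: [0.0, 1.0, 0.004, 0.0]
contact_force: [-0.4, -0.2, -1.1]
gripper_width: 1.0
grasp_force: 0.0
```

```bash
cat >> h.py <<'E'
def yaw(q=None):
    w,x,y,z=state()['tool_rot'] if q is None else q
    return np.arctan2(2*(x*y+w*z),1-2*(y*y+z*z))
def proj(n,P,cal=None):
    c=cal or get_calibration(n);T=np.linalg.inv(c['pose']);p=np.atleast_2d(P)@T[:3,:3].T+T[:3,3]
    q=np.c_[p[:,0],-p[:,1],-p[:,2]]@np.array(c['camera_matrix']).T
    return q[:,:2]/q[:,2:]
def unproj(n,uv,z,cal=None):
    c=cal or get_calibration(n);uv=np.atleast_2d(uv)
    d=np.c_[uv,np.ones(len(uv))]@np.linalg.inv(c['camera_matrix']).T
    d=np.c_[d[:,0],-d[:,1],-d[:,2]]@c['pose'][:3,:3].T;o=c['pose'][:3,3]
    return o+d*((z-o[2])/d[:,2])[:,None]
def tomove(dp,dyaw=0,y=None):
    y=yaw() if y is None else y
    c,s=np.cos(y),np.sin(y)
    return np.round([10*(c*dp[0]+s*dp[1]),10*(s*dp[0]-c*dp[1]),-10*dp[2],-10*dyaw],3)
E
python3 - <<'E'
from h import *
s=state(); print(s['time'],s['tool_pos'],yaw(),s['contact_force'])
c=get_calibration('wrist');print(c)
save('wrist','w0')
for q in ['door_knob','timer_knob','stick_grip','tin_a','stick_eye','hook_stand']:
    print(q,[(np.round(r['point'],3).tolist(),round(r['score'],2)) for r in recognise('wrist',q)][:5])
E
```

```text
3.3 [ 0.42289714 -0.14347833  0.41342208] 0.00818518963203261 [-0.40220239 -0.22955014 -1.09640394]
{'camera_matrix': array([[429.91641461,   0.        , 317.78024426],
       [  0.        , 429.91641461, 237.70726148],
       [  0.        ,   0.        ,   1.        ]]), 'pose': array([[ 7.01220639e-03,  9.45415409e-01,  3.25792163e-01,
         5.05771391e-01],
       [-9.99975257e-01,  6.44679447e-03,  2.81508937e-03,
        -1.42199581e-01],
       [ 5.61113751e-04, -3.25803842e-01,  9.45437222e-01,
         5.35164627e-01],
       [ 0.00000000e+00,  0.00000000e+00,  0.00000000e+00,
         1.00000000e+00]])}
door_knob []
timer_knob []
stick_grip []
tin_a [([0.535, -0.174, 0.082], 0.96), ([0.527, 0.127, 0.077], 0.79), ([0.525, 0.022, 0.078], 0.66), ([0.529, -0.075, 0.08], 0.59)]
stick_eye []
hook_stand []
```

View pics/w0.png

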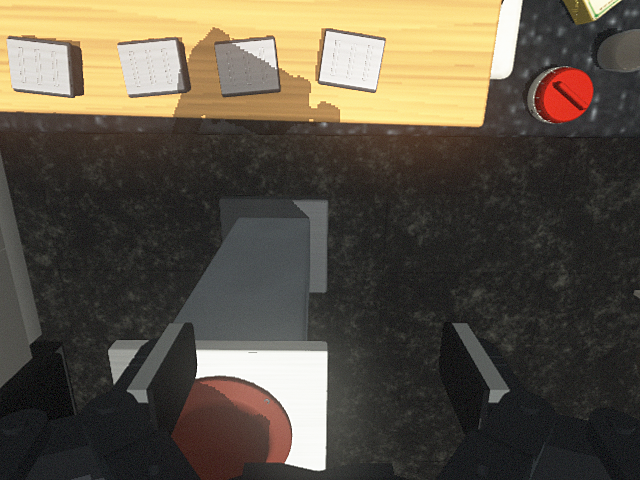

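The wrist view shows the four tins near the top of the frame, about px (45,67), (153,67), (248,67) and (352,60). The station is out of view ahead, so I move forward and left.

Request:
apply_moves:
  targets:
    - {"translation": [0.25, -0.4, 0], "twist": 0, "hand": 1}
    - {"translation": [0.25, -0.4, 0], "twist": 0, "hand": 1}
    - {"translation": [0.25, -0.4, 0], "twist": 0, "hand": 1}
    - {"translation": [0.25, -0.4, 0], "twist": 0, "hand": 1}
    - {"translation": [0.25, -0.4, 0], "twist": 0, "hand": 1}
    - {"translation": [0.25, -0.4, 0], "twist": 0, "hand": 1}
    - {"translation": [0, 0, 0], "twist": 0, "hand": 1}
    - {"translation": [0, 0, 0], "twist": 0, "hand": 1}

```text
time: 4.45
tool_pos: [0.5702, 0.0988, 0.4125]
tool_rot: [0.0, 1.0, 0.007, -0.001]
contact_force: [-0.6, -0.8, 0.3]
gripper_width: 0.998
grasp_force: 0.0
```

Run:
```python
from h import *
import pickle
s=state(); print(s['time'],s['tool_pos'],yaw(),s['contact_force'])
pickle.dump(get_calibration('wrist'),open('w1.pkl','wb'))
save('wrist','w1')
for q in ['door_knob','timer_knob','stick_grip','tin_a','stick_eye','hook_stand']:
    print(q,[(np.round(r['point'],3).tolist(),round(r['score'],2)) for r in recognise('wrist',q)][:5])
```

```text
4.45 [0.57023023 0.09880245 0.4125424 ] 0.014167215403794323 [-0.57670833 -0.7616598   0.25014653]
door_knob [([0.602, 0.225, 0.099], 0.61), ([0.529, 0.132, 0.081], 0.57)]
timer_knob [([0.559, 0.306, 0.102], 0.74)]
stick_grip [([0.682, -0.033, 0.182], 0.82), ([0.73, -0.045, 0.056], 0.49), ([0.621, 0.073, 0.051], 0.24)]
tin_a [([0.533, -0.07, 0.08], 0.96), ([0.528, 0.026, 0.077], 0.78)]
stick_eye [([0.684, -0.037, 0.185], 0.69)]
hook_stand [([0.731, -0.048, 0.056], 0.93), ([0.622, 0.072, 0.048], 0.32)]
```

View pics/w1.png

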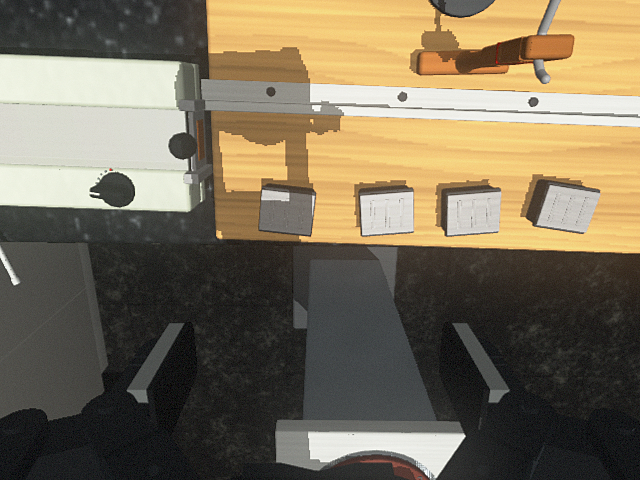

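The wrist view shows the fence from (200,100) to (640,125), the door knob at (182,145), the timer knob at (113,190) and the stick head at about (548,48). Next I fit the fence edge in code and zoom in.

Run:
```python
from h import *
import pickle
c=pickle.load(open('w1.pkl','rb'))
im=cv2.imread('pics/w1.png')
# white->wood: blue channel drop
b=im[:,:,0].astype(float); P=[]
for u in range(350,636,6):
    col=cv2.GaussianBlur(b[:,u:u+3].mean(1,keepdims=True),(1,5),0)[:,0]
    g=np.diff(col[95:150]); P.append((u+1,95+np.argmin(g)+.5))
P=np.array(P); f=np.polyfit(P[:,0],P[:,1],1)
for _ in range(4):
    r=P[:,1]-np.polyval(f,P[:,0]);k=abs(r)<1.5;f=np.polyfit(P[k,0],P[k,1],1)
print(f,k.sum(),len(P))
e=unproj('wrist',[(220,np.polyval(f,220)),(630,np.polyval(f,630))],.067,c)
d=e[1]-e[0];print(e, 'station yaw',np.arctan2(d[0],-d[1]))
print('knob',unproj('wrist',[(182,145)],.047+.079,c),'timer',unproj('wrist',[(115,189)],.112,c))
cv2.imwrite('pics/w1a.png',cv2.resize(im[40:220,60:260],None,fx=4,fy=3.3,interpolation=cv2.INTER_CUBIC))
crop=cv2.resize(im[0:140,390:630],None,fx=3.3,fy=3.3,interpolation=cv2.INTER_CUBIC);cv2.imwrite('pics/w1b.png',crop)
```

```text
Traceback (most recent call last):
TypeError: expected non-empty vector for x
```

Run:
```python
from h import *
import pickle
from scipy.stats import theilslopes
c=pickle.load(open('w1.pkl','rb'))
im=cv2.imread('pics/w1.png')
b=im[:,:,0].astype(float); P=[]
for u in range(350,636,6):
    col=cv2.GaussianBlur(b[:,u:u+3].mean(1,keepdims=True),(1,5),0)[:,0]
    g=np.diff(col[95:150]); P.append((u+1,95+np.argmin(g)+.5))
P=np.array(P); t=theilslopes(P[:,1],P[:,0]);f=[t[0],t[1]]
r=P[:,1]-np.polyval(f,P[:,0]);print(f,np.abs(r).max(),np.median(abs(r)))
e=unproj('wrist',[(220,np.polyval(f,220)),(630,np.polyval(f,630))],.067,c)
d=e[1]-e[0];print(e, 'station yaw',np.arctan2(d[0],-d[1]))
print('knob',unproj('wrist',[(182,145)],.047+.079,c),'timer',unproj('wrist',[(115,189)],.112,c))
cv2.imwrite('pics/w1a.png',cv2.resize(im[40:220,60:260],None,fx=4,fy=3.3,interpolation=cv2.INTER_CUBIC))
crop=cv2.resize(im[0:140,390:630],None,fx=3.3,fy=3.3,interpolation=cv2.INTER_CUBIC);cv2.imwrite('pics/w1b.png',crop)
```

```text
[np.float64(0.038461538461538464), np.float64(100.07692307692308)] 23.0 1.8461538461538396
[[ 0.63247765  0.20180027  0.067     ]
 [ 0.62211241 -0.22936267  0.067     ]] station yaw -0.02403557321863713
knob [[0.60195867 0.22653814 0.126     ]] timer [[0.55596966 0.30172498 0.112     ]]
```

View pics/w1a.png

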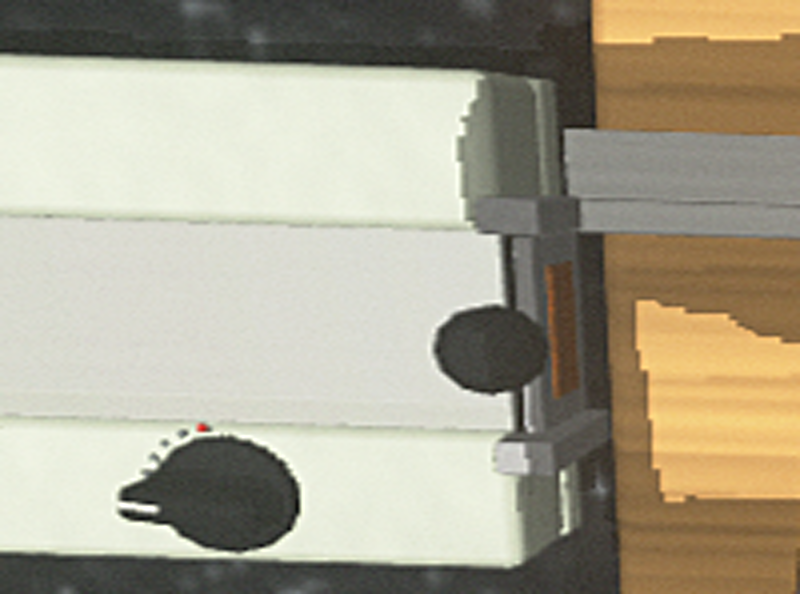

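View pics/w1b.png

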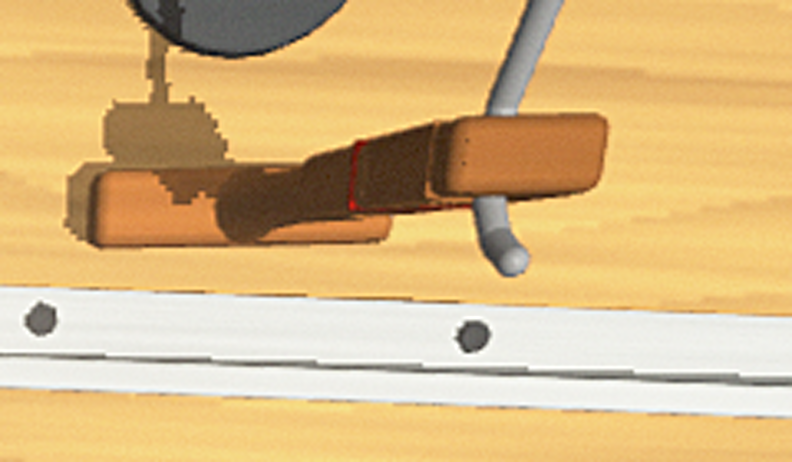

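Crop a shows the fence front edge through (211,110.9) and (260,111.8), with the door knob at about (182.5,146). The timer disc is at (118.7,190), with its pointer at the left, near 0. Crop b shows the stick head's top centred at about (550.6,46) and the hook tip at (545.5,79.4).

Run:
```python
from h import *
import pickle
c=pickle.load(open('w1.pkl','rb'))
U=lambda l,z:np.round(unproj('wrist',l,z,c)[:,:2],4).tolist()
A=lambda l:[(60+x/4,40+y/3.3) for x,y in l]
B=lambda l:[(390+x/3.3,y/3.3) for x,y in l]
e=U(B([(0,386),(792,415)])+A([(800,237),(605,234)]),.067);print('fence',e,'slope',np.polyfit([p[1] for p in e],[p[0] for p in e],1))
print('board edge',U(A([(600,200),(618,560)]),.047))
print('upright top near',U(A([(495,450),(530,445),(555,440),(610,410),(610,440)]),.109))
print('far upright',U(A([(480,198),(580,198),(575,230)]),.109))
for z in(.132,.138,.144): print('knob',U(A([(490,350)]),z))
print('timer',U(A([(225,493)]),.112),U(A([(230,493)]),.094+.005))
print('head',U(B([(465,115),(605,113),(600,185),(445,193)]),.242),'tip',U(B([(513,255)]),.243),'wire at',U(B([(505,110),(490,200)]),.23))
print('foot',U(B([(100,170),(92,245),(390,240)]),.077))
c2=get_calibration('top')
print('top knob',unproj('top',[(252,190)],.13,c2))
```

```text
fence [[0.6263, 0.0242], [0.6206, -0.2297], [0.6297, 0.1603], [0.63, 0.2111]] slope [0.02207998 0.62573423]
board edge [[0.6397, 0.2164], [0.5177, 0.2196]]
upright top near [[0.569, 0.2328], [0.5706, 0.224], [0.5722, 0.2176], [0.5815, 0.2034], [0.5724, 0.204]]
far upright [[0.6416, 0.2299], [0.6419, 0.2064], [0.6331, 0.2082]]
knob [[0.6018, 0.2243]]
knob [[0.6025, 0.2225]]
knob [[0.6033, 0.2206]]
timer [[0.5556, 0.3005]] [[0.5526, 0.3054]]
head [[0.6865, -0.031], [0.6872, -0.0572], [0.6747, -0.0588], [0.673, -0.0295]] tip [[0.6621, -0.0441]] wire at [[0.6888, -0.044], [0.6726, -0.0441]]
foot [[0.689, 0.0004], [0.6682, 0.0009], [0.6708, -0.0887]]
top knob [[0.62186767 0.2255138  0.13      ]]
```

Station yaw is about −0.022 rad and the mouth is at about (0.631, 0.229). The knob is at (0.602, 0.223) and the timer at (0.552, 0.3055). The stick head is at (0.680, −0.044), with hook yaw about 0.03. I start with the door.

Request:
apply_moves:
  targets:
    - {"translation": [0, 0, 0], "twist": 0.36, "hand": 1}
    - {"translation": [0.058, -0.25, 0.4], "twist": 0, "hand": 1}
    - {"translation": [0.058, -0.25, 0.4], "twist": 0, "hand": 1}
    - {"translation": [0.058, -0.25, 0.4], "twist": 0, "hand": 1}
    - {"translation": [0.058, -0.25, 0.4], "twist": 0, "hand": 1}
    - {"translation": [0.058, -0.25, 0.4], "twist": 0, "hand": 1}
    - {"translation": [0, 0, 0], "twist": 0, "hand": 1}
    - {"translation": [0, 0, 0], "twist": 0, "hand": 1}

```text
time: 5.6
tool_pos: [0.6016, 0.2219, 0.2124]
tool_rot: [0.0, 1.0, -0.012, -0.001]
contact_force: [1.4, -0.2, 1.2]
gripper_width: 0.997
grasp_force: 0.0
```

Run:
```python
from h import *
s=state(); p=s['tool_pos'];print(s['time'],p,yaw(),s['contact_force'])
print(tomove(np.array([.6017,.2231,.130])-p,-.022-yaw()))
save('wrist','w2')
print([(np.round(r['point'],3).tolist(),round(r['score'],2)) for r in recognise('wrist','door_knob')])
m=regions_of('wrist','door_knob')
for r in m: ys,xs=np.nonzero(r['pixels']);print(r['score'],xs.mean(),ys.mean(),np.ptp(xs),np.ptp(ys),unproj('wrist',[(xs.mean(),ys.mean())],.138))
```

```text
5.6 [0.60157588 0.2219299  0.21235575] -0.023962588685165962 [ 1.44546255 -0.22184321  1.24660351]
[ 0.001 -0.012  0.824 -0.02 ]
[([0.61, 0.229, 0.136], 0.84)]
0.7 312.3820078226858 251.32898739678402 46 90 [[0.61057809 0.22476688 0.138     ]]
```

Request:
apply_moves:
  targets:
    - {"translation": [0, 0, 0.3], "twist": 0, "hand": 1}
    - {"translation": [0, -0.01, 0.3], "twist": 0, "hand": 1}
    - {"translation": [0, 0, 0.2], "twist": 0, "hand": 1}
    - {"translation": [0, 0, 0], "twist": 0, "hand": 0}
    - {"translation": [0, 0, 0], "twist": 0, "hand": 0}
    - {"translation": [0, 0, 0], "twist": 0, "hand": 0}
    - {"translation": [0, 0, 0], "twist": 0, "hand": 0}
    - {"translation": [0, 0, 0], "twist": 0, "hand": 0}

```text
time: 6.55
tool_pos: [0.6034, 0.2244, 0.1357]
tool_rot: [-0.002, 1.0, -0.012, 0.002]
contact_force: [0.3, 3.3, 3.0]
gripper_width: 0.247
grasp_force: 58.5
```

Request:
apply_moves:
  targets:
    - {"translation": [0, 0, 0], "twist": 0, "hand": 0}
    - {"translation": [0, 0, 0], "twist": 0, "hand": 0}

```text
time: 6.75
tool_pos: [0.6034, 0.2244, 0.135]
tool_rot: [-0.001, 1.0, -0.012, 0.002]
contact_force: [2.6, 6.1, 2.7]
gripper_width: 0.247
grasp_force: 58.6
```

Run:
```python
from h import *
s=state(); print(s['time'],s['tool_pos'],yaw(),s['contact_force'],s['gripper_width'],s['grasp_force'])
save('wrist','w3')
```

```text
6.75 [0.60335964 0.22439377 0.13500404] -0.023995745004137196 [2.64930288 6.07945642 2.73717171] 0.2472787380435159 58.55075226165354
```

View pics/w3.png

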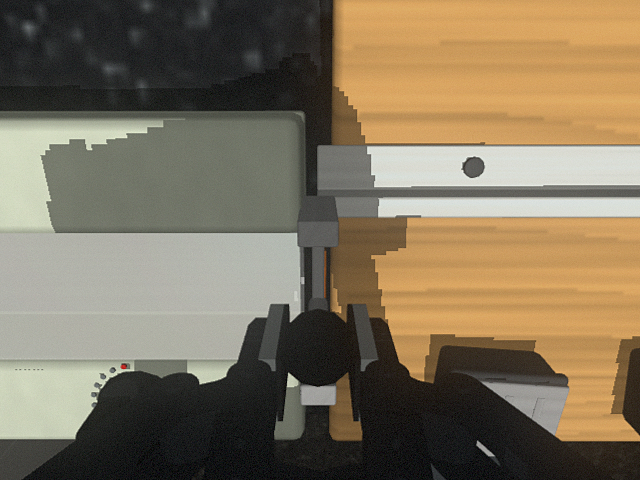

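The knob is gripped centrally between the uprights. Now I lift the door.

Request:
apply_moves:
  targets:
    - {"translation": [0, 0, -0.1], "twist": 0, "hand": 0}
    - {"translation": [0, 0, -0.1], "twist": 0, "hand": 0}
    - {"translation": [0, 0, -0.1], "twist": 0, "hand": 0}
    - {"translation": [0, 0, -0.06], "twist": 0, "hand": 0}
    - {"translation": [0, 0, 0], "twist": 0, "hand": 0}

```text
time: 7.3
tool_pos: [0.6033, 0.2244, 0.1697]
tool_rot: [-0.001, 1.0, -0.012, 0.002]
contact_force: [4.6, 5.5, -1.4]
gripper_width: 0.249
grasp_force: 59.9
```

Request:
apply_moves:
  targets:
    - {"translation": [0, 0, -0.05], "twist": 0, "hand": 0}
    - {"translation": [0, 0, 0], "twist": 0, "hand": 0}

```text
time: 7.5
tool_pos: [0.6033, 0.2244, 0.1732]
tool_rot: [-0.001, 1.0, -0.012, 0.002]
contact_force: [8.3, 7.2, -6.7]
gripper_width: 0.243
grasp_force: 64.9
```

Request:
apply_moves:
  targets:
    - {"translation": [0, 0, -0.03], "twist": 0, "hand": 0}
    - {"translation": [0, 0, 0], "twist": 0, "hand": 0}

```text
time: 7.7
tool_pos: [0.6032, 0.2243, 0.1733]
tool_rot: [-0.001, 1.0, -0.012, 0.002]
contact_force: [15.4, 9.4, -17.3]
gripper_width: 0.25
grasp_force: 63.9
```

The door is at its upper stop. I release it, rise, and go to the stick.

Request:
apply_moves:
  targets:
    - {"translation": [0, 0, 0.05], "twist": 0, "hand": 0.5}
    - {"translation": [0, 0, 0], "twist": 0, "hand": 1}
    - {"translation": [0, 0, 0], "twist": 0, "hand": 1}
    - {"translation": [0, 0, -0.3], "twist": 0, "hand": 1}
    - {"translation": [0, 0, -0.5], "twist": 0, "hand": 1}
    - {"translation": [0, 0, -0.5], "twist": -0.54, "hand": 1}

```text
time: 8.3
tool_pos: [0.6013, 0.2228, 0.3033]
tool_rot: [0.001, 1.0, 0.015, -0.001]
contact_force: [1.0, 0.9, 0.5]
gripper_width: 1.0
grasp_force: 0.0
```

Request:
apply_moves:
  targets:
    - {"translation": [0.12, 0.45, 0], "twist": 0, "hand": 1}
    - {"translation": [0.12, 0.45, 0], "twist": 0, "hand": 1}
    - {"translation": [0.12, 0.45, 0], "twist": 0, "hand": 1}
    - {"translation": [0.12, 0.45, 0], "twist": 0, "hand": 1}
    - {"translation": [0.12, 0.45, 0], "twist": 0, "hand": 1}
    - {"translation": [0.12, 0.45, 0], "twist": 0, "hand": 1}
    - {"translation": [0, 0, 0], "twist": 0, "hand": 1}
    - {"translation": [0, 0, 0], "twist": 0, "hand": 1}

```text
time: 9.1
tool_pos: [0.682, -0.0456, 0.3027]
tool_rot: [-0.0, 1.0, 0.014, -0.0]
contact_force: [-0.6, -0.3, 0.7]
gripper_width: 0.998
grasp_force: 0.0
```

Run:
```python
from h import *
s=state(); p=s['tool_pos'];print(s['time'],p,yaw(),s['contact_force'])
print(tomove(np.array([.680,-.044,.223])-p,.03-yaw()))
save('wrist','w4')
for q in('stick_grip','stick'):
  for r in regions_of('wrist',q): ys,xs=np.nonzero(r['pixels']);print(q,r['score'],xs.mean(),ys.mean(),xs.min(),xs.max(),ys.min(),ys.max())
  print([(np.round(r['point'],3).tolist(),round(r['score'],2)) for r in recognise('wrist',q)])
print(proj('wrist',[(.680,-.044,.242),(.680,-.044,.230),(.661,-.044,.243)]))
```

```text
9.1 [ 0.68202108 -0.04560754  0.30265159] 0.027637072253565365 [-0.64315089 -0.2552918   0.68539395]
[-0.02  -0.017  0.797 -0.024]
stick_grip 0.86 315.9675294838413 233.5798744064941 262 370 180 293
stick_grip 0.31 326.35752471058805 184.06309098001725 0 639 0 391
[([0.686, -0.048, 0.192], 0.69)]
stick 0.62 316.1285736850419 233.91028273574474 263 370 181 293
stick 0.26 326.1847640424833 184.17955764808934 0 639 0 391
[([0.687, -0.049, 0.195], 0.71)]
[[321.16889176 282.30462467]
 [320.97761775 271.96180106]
 [319.87000648 319.44424251]]
```

View pics/w4.png

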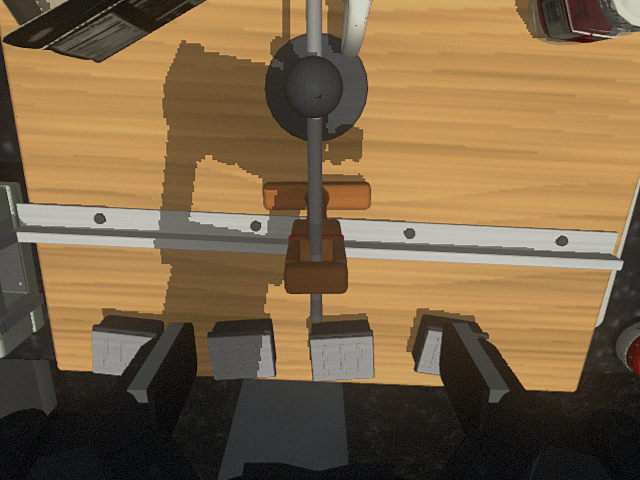

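The head's top is centred at (316,278), about 2 mm left of my estimate and aligned with the tool. I descend and grip.

Request:
apply_moves:
  targets:
    - {"translation": [0, -0.035, 0.2], "twist": 0, "hand": 1}
    - {"translation": [0, 0, 0.3], "twist": 0, "hand": 1}
    - {"translation": [0, 0, 0.3], "twist": 0, "hand": 1}
    - {"translation": [0, 0, 0], "twist": 0, "hand": 0}
    - {"translation": [0, 0, 0], "twist": 0, "hand": 0}
    - {"translation": [0, 0, 0], "twist": 0, "hand": 0}
    - {"translation": [0, 0, 0], "twist": 0, "hand": 0}
    - {"translation": [0, 0, 0], "twist": 0, "hand": 0}

```text
time: 10.15
tool_pos: [0.6834, -0.0411, 0.2256]
tool_rot: [0.0, 1.0, 0.015, 0.002]
contact_force: [-0.3, -0.7, 6.0]
gripper_width: 0.34
grasp_force: 59.5
```

Run:
```python
from h import *
s=state(); print(s['time'],s['tool_pos'],yaw(),s['contact_force'],s['gripper_width'],s['grasp_force'])
```

```text
10.15 [ 0.68335399 -0.04113757  0.22561737] 0.029773584797509103 [-0.26913491 -0.66152459  5.96568811] 0.3400140725027515 59.52946901321411
```

Gripped. The hang pose to return to is TCP (0.6834, −0.0411, 0.2256), yaw 0.030. Now I take it off the hook.

Request:
apply_moves:
  targets:
    - {"translation": [0, 0, -0.09], "twist": 0, "hand": 0}
    - {"translation": [0, 0, -0.09], "twist": 0, "hand": 0}
    - {"translation": [0, 0, 0], "twist": 0, "hand": 0}

```text
time: 10.45
tool_pos: [0.6827, -0.041, 0.2424]
tool_rot: [0.0, 1.0, 0.015, 0.001]
contact_force: [0.7, 1.0, -0.8]
gripper_width: 0.342
grasp_force: 59.1
```

Request:
apply_moves:
  targets:
    - {"translation": [-0.2, 0, 0], "twist": 0, "hand": 0}
    - {"translation": [-0.2, 0, 0], "twist": 0, "hand": 0}
    - {"translation": [-0.2, 0, 0], "twist": 0, "hand": 0}
    - {"translation": [-0.2, 0, 0], "twist": 0, "hand": 0}
    - {"translation": [0, 0, -0.2], "twist": 0, "hand": 0}
    - {"translation": [0, 0, -0.2], "twist": 0, "hand": 0}
    - {"translation": [0, 0, 0], "twist": 0, "hand": 0}

```text
time: 11.15
tool_pos: [0.6032, -0.0436, 0.2839]
tool_rot: [0.001, 1.0, 0.015, 0.003]
contact_force: [0.3, 0.6, -0.7]
gripper_width: 0.345
grasp_force: 59.4
```

Run:
```python
from h import *
s=state(); p=s['tool_pos'];print(s['time'],p,yaw(),s['contact_force'],s['gripper_width'])
save('top','t1'); save('wrist','w5')
for cam in('top','wrist'):
  print([(np.round(r['point'],3).tolist(),round(r['score'],2)) for r in recognise(cam,'tin_a')])
a=cv2.imread('pics/t1.png')[120:320,130:450];b=cv2.imread('pics/w5.png')
cv2.imwrite('pics/c1.png',np.hstack([cv2.resize(a,(400,250)),cv2.resize(b,(400,300))[:250]]))
```

```text
11.15 [ 0.603239   -0.04360543  0.2838634 ] 0.02974545303794762 [ 0.3008543   0.55501345 -0.65282943] 0.34543329868750244
[([0.524, -0.072, 0.076], 0.95), ([0.53, -0.174, 0.075], 0.67), ([0.532, 0.158, 0.083], 0.41)]
[([0.533, 0.128, 0.079], 0.9), ([0.545, -0.087, 0.079], 0.73), ([0.538, -0.172, 0.079], 0.67), ([0.531, 0.025, 0.079], 0.57)]
```

View pics/c1.png

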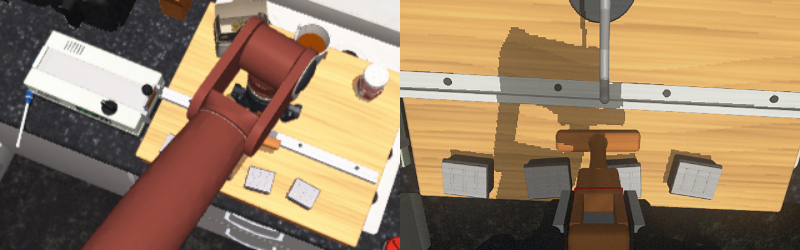

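The stick is off and held straight, and the tins have not moved. I align it with the station and go to the robot side of the leftmost tin.

Request:
apply_moves:
  targets:
    - {"translation": [0, 0, 0], "twist": 0.52, "hand": 0}
    - {"translation": [-0.267, -0.344, 0], "twist": 0, "hand": 0}
    - {"translation": [-0.267, -0.344, 0], "twist": 0, "hand": 0}
    - {"translation": [-0.267, -0.344, 0], "twist": 0, "hand": 0}
    - {"translation": [-0.267, -0.344, 0], "twist": 0, "hand": 0}
    - {"translation": [-0.267, -0.344, 0], "twist": 0, "hand": 0}
    - {"translation": [0, 0, 0], "twist": 0, "hand": 0}
    - {"translation": [0, 0, 0], "twist": 0, "hand": 0}

```text
time: 12.15
tool_pos: [0.4716, 0.1322, 0.2791]
tool_rot: [0.0, 1.0, -0.01, -0.001]
contact_force: [-0.3, -0.2, -1.5]
gripper_width: 0.343
grasp_force: 60.0
```

```bash
cat >> h.py <<'E'
M=np.array([.6308,.229]);TH=-.022
R=np.array([[np.cos(TH),-np.sin(TH)],[np.sin(TH),np.cos(TH)]])
def m2w(x,y): return M+R@[x,y]
def w2m(p): return np.round(R.T@(np.array(p[:2])-M),4)
def st():
    s=state(); print('t',round(s['time'],2),'mouth',w2m(s['tool_pos']),'z',round(s['tool_pos'][2],4),'yaw',round(yaw(),4),'F',np.round(s['contact_force'],1),s['gripper_width'].round(3))
def tins(cams=('top','wrist')):
    for c in cams:
        grab_frame(c);print(c,[(w2m(r['point']).tolist(),round(r['point'][2],3),round(r['score'],2)) for r in recognise(c,'tin_a')])
E
python3 - <<'E'
from h import *
st();tins(('wrist',))
cv2.imwrite('pics/w6.png',cv2.resize(cv2.cvtColor(grab_frame('wrist'),cv2.COLOR_RGB2BGR),(480,360)))
E
```

```text
Traceback (most recent call last):
  File "h.py", line 25, in st
    s=state(); print('t',round(s['time'],2),'mouth',w2m(s['tool_pos']),'z',round(s['tool_pos'][2],4),'yaw',round(yaw(),4),'F',np.round(s['contact_force'],1),s['gripper_width'].round(3))
                                                                                                                                                             ^^^^^^^^^^^^^^^^^^^^^^^^
AttributeError: 'float' object has no attribute 'round'
```

Request:
apply_moves:
  targets:
    - {"translation": [0, 0, 0.3], "twist": 0, "hand": 0}
    - {"translation": [0, 0, 0.2], "twist": 0, "hand": 0}
    - {"translation": [0, 0, 0.1], "twist": 0, "hand": 0}
    - {"translation": [0, 0, 0.02], "twist": 0, "hand": 0}
    - {"translation": [0, 0, 0], "twist": 0, "hand": 0}

```text
time: 12.65
tool_pos: [0.4728, 0.1311, 0.2184]
tool_rot: [0.0, 1.0, -0.012, -0.0]
contact_force: [-0.0, -0.2, -2.0]
gripper_width: 0.341
grasp_force: 60.0
```

```bash
sed -i "s/s\['gripper_width'\].round(3)/round(s['gripper_width'],3)/" h.py
python3 - <<'E'
from h import *
st();tins(('wrist',))
E
```

```text
t 12.65 mouth [-0.1558 -0.1014] z 0.2184 yaw -0.0231 F [-0.  -0.2 -2. ] 0.341
wrist [([-0.1009, -0.2045], 0.081, 0.93), ([-0.1034, -0.1003], 0.081, 0.68), ([-0.0959, -0.2796], 0.08, 0.62)]
```

Request:
apply_moves:
  targets:
    - {"translation": [0.15, 0, 0.02], "twist": 0, "hand": 0}
    - {"translation": [0.15, 0, 0], "twist": 0, "hand": 0}
    - {"translation": [0.15, 0, 0], "twist": 0, "hand": 0}
    - {"translation": [0.15, 0, 0], "twist": 0, "hand": 0}
    - {"translation": [0.1, 0, 0], "twist": 0, "hand": 0}
    - {"translation": [0.1, 0, 0], "twist": 0, "hand": 0}
    - {"translation": [0.05, 0, 0], "twist": 0, "hand": 0}
    - {"translation": [0, 0, 0], "twist": 0, "hand": 0}

```text
time: 13.55
tool_pos: [0.558, 0.1297, 0.2165]
tool_rot: [-0.0, 1.0, -0.011, 0.0]
contact_force: [-0.1, -0.4, -0.6]
gripper_width: 0.342
grasp_force: 60.1
```

Request:
apply_moves:
  targets:
    - {"translation": [0.05, 0, 0], "twist": 0, "hand": 0}
    - {"translation": [0, 0, 0], "twist": 0, "hand": 0}

```text
time: 13.75
tool_pos: [0.5626, 0.1296, 0.2163]
tool_rot: [-0.0, 1.0, -0.011, 0.0]
contact_force: [-0.6, 1.1, -1.1]
gripper_width: 0.346
grasp_force: 60.1
```

Request:
apply_moves:
  targets:
    - {"translation": [0.03, 0, 0], "twist": 0, "hand": 0}
    - {"translation": [0, 0, 0], "twist": 0, "hand": 0}

```text
time: 13.95
tool_pos: [0.5655, 0.1295, 0.2163]
tool_rot: [-0.0, 1.0, -0.011, 0.0]
contact_force: [-0.2, -0.0, -0.9]
gripper_width: 0.345
grasp_force: 60.0
```

Run:
```python
from h import *
st();tins(('wrist',))
```

```text
t 13.95 mouth [-0.0631 -0.1009] z 0.2163 yaw -0.0222 F [-0.2 -0.  -0.9] 0.345
wrist [([-0.092, -0.2876], 0.082, 0.92), ([-0.028, -0.0975], 0.082, 0.7), ([-0.0953, -0.2039], 0.077, 0.69), ([-0.0096, -0.1134], 0.049, 0.6)]
```

Request:
apply_moves:
  targets:
    - {"translation": [0.03, 0, 0], "twist": 0, "hand": 0}
    - {"translation": [0, 0, 0], "twist": 0, "hand": 0}

```text
time: 14.25
tool_pos: [0.5686, 0.1294, 0.2163]
tool_rot: [-0.0, 1.0, -0.011, 0.0]
contact_force: [-0.2, -0.1, -1.8]
gripper_width: 0.342
grasp_force: 60.0
```

Request:
apply_moves:
  targets:
    - {"translation": [0.03, 0, 0], "twist": 0, "hand": 0}
    - {"translation": [0, 0, 0], "twist": 0, "hand": 0}

```text
time: 14.45
tool_pos: [0.5711, 0.1294, 0.2162]
tool_rot: [-0.0, 1.0, -0.011, -0.001]
contact_force: [-3.6, -0.2, 0.9]
gripper_width: 0.342
grasp_force: 60.3
```

Request:
apply_moves:
  targets:
    - {"translation": [0.02, 0, 0], "twist": 0, "hand": 0}
    - {"translation": [0, 0, 0], "twist": 0, "hand": 0}

```text
time: 14.65
tool_pos: [0.5728, 0.1295, 0.2162]
tool_rot: [-0.0, 1.0, -0.011, -0.001]
contact_force: [-4.8, 0.8, 1.5]
gripper_width: 0.342
grasp_force: 60.4
```

Run:
```python
from h import *
st()
cv2.imwrite('pics/w7.png',cv2.cvtColor(grab_frame('wrist'),cv2.COLOR_RGB2BGR))
```

```text
t 14.65 mouth [-0.0558 -0.1007] z 0.2162 yaw -0.0221 F [-4.8  0.8  1.5] 0.342
```

View pics/w7.png

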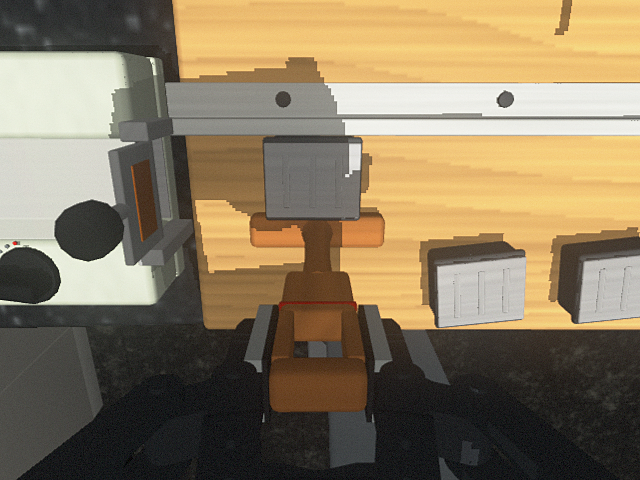

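The tin lies square against the fence, with the foot behind it. I check the fence line and the foot position from this closer view.

Run:
```python
from h import *
U=lambda l,z:[w2m(p).tolist() for p in unproj('wrist',l,z)]
print('fence',U([(180,135),(400,135),(620,135)],.067))
print('tin top',U([(264,138),(361,138),(264,219),(361,219)],.079))
print('foot top',U([(252,245),(383,245)],.069), U([(252,214),(383,214)],.069))
print('upright far',U([(122,123),(160,121),(173,131)],.109),'near',U([(150,262),(162,251),(190,222)],.109))
print('knob',U([(90,230)],.174))
print('board edge',U([(178,50),(195,240)],.047))
```

```text
fence [[0.0004, -0.0154], [0.0002, -0.1508], [0.0, -0.2862]]
tin top [[-0.0002, -0.0685], [-0.0003, -0.1257], [-0.05, -0.0664], [-0.0501, -0.1273]]
foot top [[-0.071, -0.0564], [-0.0711, -0.1435]] [[-0.0496, -0.0575], [-0.0497, -0.1425]]
upright far [[0.0107, 0.0007], [0.0116, -0.019], [0.0066, -0.0252]] near [[-0.0667, -0.0038], [-0.0599, -0.0115], [-0.0427, -0.0291]]
knob [[-0.0261, -0.0089]]
board edge [[0.0501, -0.0134], [-0.0752, -0.0121]]
```

The fence calibration checks out (x ≈ 0 along it). I retreat, lift over, drop in the lane behind the tin, and push it in.

Request:
apply_moves:
  targets:
    - {"translation": [-0.15, 0, 0], "twist": 0, "hand": 0}
    - {"translation": [0, 0, -0.25], "twist": 0, "hand": 0}
    - {"translation": [0, 0, -0.2], "twist": 0, "hand": 0}
    - {"translation": [0.1, 0.45, 0], "twist": 0, "hand": 0}
    - {"translation": [0.34, 0.5, 0], "twist": 0, "hand": 0}
    - {"translation": [0, 0, 0.2], "twist": 0, "hand": 0}
    - {"translation": [0, 0, 0.25], "twist": 0, "hand": 0}
    - {"translation": [0, 0, 0], "twist": 0, "hand": 0}

```text
time: 15.5
tool_pos: [0.5948, 0.0418, 0.2144]
tool_rot: [0.0, 1.0, -0.012, 0.0]
contact_force: [-0.9, -0.0, -1.1]
gripper_width: 0.339
grasp_force: 60.5
```

Run:
```python
from h import *
st();tins(('wrist',))
```

```text
t 15.5 mouth [-0.0319 -0.188 ] z 0.2144 yaw -0.0232 F [-0.9 -0.  -1.1] 0.339
wrist [([-0.0848, -0.3823], 0.08, 0.94), ([-0.0809, -0.2153], 0.081, 0.91), ([-0.0204, -0.0992], 0.079, 0.68), ([-0.0885, -0.3009], 0.082, 0.59)]
```

Request:
apply_moves:
  targets:
    - {"translation": [0.03, -0.1, -0.015], "twist": 0, "hand": 0}
    - {"translation": [0, -0.15, 0], "twist": 0, "hand": 0}
    - {"translation": [0, -0.2, 0], "twist": 0, "hand": 0}
    - {"translation": [0, -0.2, 0], "twist": 0, "hand": 0}
    - {"translation": [0, -0.2, 0], "twist": 0, "hand": 0}
    - {"translation": [0, -0.2, 0], "twist": 0, "hand": 0}
    - {"translation": [0, -0.15, 0], "twist": 0, "hand": 0}
    - {"translation": [0, 0, 0], "twist": 0, "hand": 0}

```text
time: 16.4
tool_pos: [0.6001, 0.165, 0.2182]
tool_rot: [-0.001, 1.0, -0.01, 0.0]
contact_force: [0.1, 0.4, -0.8]
gripper_width: 0.342
grasp_force: 60.6
```

Run:
```python
from h import *
st();tins(('wrist',))
```

```text
t 16.4 mouth [-0.0293 -0.0646] z 0.2182 yaw -0.019 F [ 0.1  0.4 -0.8] 0.342
wrist [([-0.0265, -0.0088], 0.081, 0.93), ([-0.094, -0.2729], 0.075, 0.7), ([-0.0944, -0.2024], 0.078, 0.57)]
```

Request:
apply_moves:
  targets:
    - {"translation": [0, -0.1, 0.01], "twist": 0, "hand": 0}
    - {"translation": [0, -0.1, 0], "twist": 0, "hand": 0}
    - {"translation": [0, -0.03, 0], "twist": 0, "hand": 0}
    - {"translation": [0, 0, 0], "twist": 0, "hand": 0}

```text
time: 16.9
tool_pos: [0.6007, 0.186, 0.2167]
tool_rot: [-0.0, 1.0, -0.011, -0.0]
contact_force: [0.4, 0.1, -0.8]
gripper_width: 0.343
grasp_force: 60.6
```

Run:
```python
from h import *
st()
cv2.imwrite('pics/w8.png',cv2.cvtColor(grab_frame('wrist'),cv2.COLOR_RGB2BGR))
```

```text
t 16.9 mouth [-0.0292 -0.0437] z 0.2167 yaw -0.0217 F [ 0.4  0.1 -0.8] 0.343
```

View pics/w8.png

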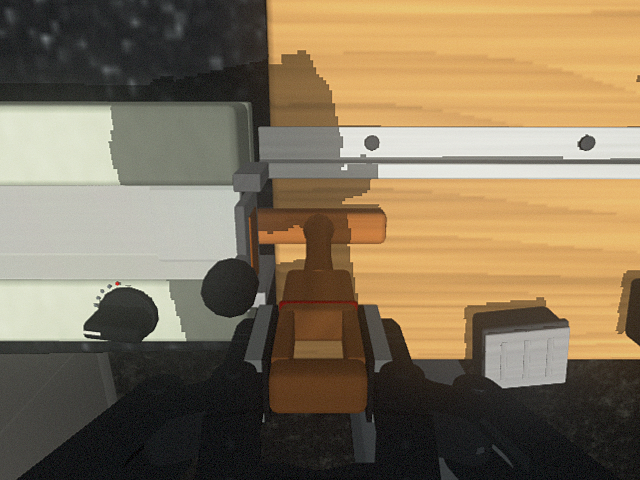

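Tin A is through the mouth and hidden under the roof. Next I go back for tin B.

Request:
apply_moves:
  targets:
    - {"translation": [0, 0.3, 0], "twist": 0, "hand": 0}
    - {"translation": [0, 0, -0.25], "twist": 0, "hand": 0}
    - {"translation": [0, 0, -0.25], "twist": 0, "hand": 0}
    - {"translation": [-0.315, 0.33, 0], "twist": 0, "hand": 0}
    - {"translation": [-0.315, 0.33, 0], "twist": 0, "hand": 0}
    - {"translation": [-0.315, 0.33, 0], "twist": 0, "hand": 0}
    - {"translation": [-0.315, 0.33, 0], "twist": 0, "hand": 0}
    - {"translation": [0, 0, 0], "twist": 0, "hand": 0}

```text
time: 17.75
tool_pos: [0.4683, 0.0238, 0.2662]
tool_rot: [0.0, 1.0, -0.013, -0.0]
contact_force: [-0.1, 0.4, -1.9]
gripper_width: 0.34
grasp_force: 61.0
```

```bash
cat >> h.py <<'E'
def tinfit(cam='wrist'):
    grab_frame(cam)
    for r in regions_of(cam,'tin_a'):
        cs,_=cv2.findContours(r['pixels'].astype(np.uint8),cv2.RETR_EXTERNAL,cv2.CHAIN_APPROX_NONE)
        c=max(cs,key=cv2.contourArea)[:,0,:]
        P=np.array([w2m(p) for p in unproj(cam,c,.079)])*1000
        print(round(r['score'],2),'x',P[:,0].min().round(),P[:,0].max().round(),'y',P[:,1].min().round(),P[:,1].max().round(),len(c))
E
python3 - <<'E'
from h import *
st();tins(('wrist',));tinfit()
E
```

```text
t 17.75 mouth [-0.158  -0.2087] z 0.2662 yaw -0.0264 F [-0.1  0.4 -1.9] 0.34
wrist [([-0.093, -0.3021], 0.081, 0.92), ([-0.0367, 0.0026], 0.06, 0.82), ([-0.1266, -0.1902], 0.079, 0.75), ([-0.0895, -0.3954], 0.079, 0.74)]
0.89 x -153.0 -96.0 y -220.0 -157.0 294
0.84 x -116.0 -59.0 y -432.0 -361.0 315
0.77 x -53.0 -17.0 y -13.0 3.0 155
0.72 x -125.0 -68.0 y -333.0 -267.0 310
```

Tin B has been knocked: it is now at about (−0.126, −0.19) in the mouth frame. I back off farther before descending.

Request:
apply_moves:
  targets:
    - {"translation": [-0.3, -0.18, 0], "twist": -0.04, "hand": 0}
    - {"translation": [0, 0, 0.2], "twist": 0, "hand": 0}
    - {"translation": [0, 0, 0.2], "twist": 0, "hand": 0}
    - {"translation": [0, 0, 0.1], "twist": 0, "hand": 0}
    - {"translation": [0, 0, 0], "twist": 0, "hand": 0}

```text
time: 18.45
tool_pos: [0.441, 0.0455, 0.215]
tool_rot: [-0.0, 1.0, -0.009, -0.002]
contact_force: [0.7, 0.8, -2.1]
gripper_width: 0.342
grasp_force: 61.1
```

Run:
```python
from h import *
st();tins(('wrist',));tinfit()
```

```text
t 18.45 mouth [-0.1857 -0.1876] z 0.215 yaw -0.0171 F [ 0.7  0.8 -2.1] 0.342
wrist [([-0.0927, -0.2997], 0.081, 0.92), ([-0.0968, -0.3778], 0.061, 0.61), ([-0.1256, -0.1873], 0.078, 0.58)]
0.91 x -126.0 -69.0 y -335.0 -265.0 393
0.85 x -153.0 -97.0 y -222.0 -158.0 364
0.64 x -112.0 -67.0 y -374.0 -358.0 189
```

Request:
apply_moves:
  targets:
    - {"translation": [0.2, 0, -0.02], "twist": 0.05, "hand": 0}
    - {"translation": [0.2, 0, 0], "twist": 0, "hand": 0}
    - {"translation": [0.2, 0, 0], "twist": 0, "hand": 0}
    - {"translation": [0.2, 0, 0], "twist": 0, "hand": 0}
    - {"translation": [0.2, 0, 0], "twist": 0, "hand": 0}
    - {"translation": [0.15, 0, 0], "twist": 0, "hand": 0}
    - {"translation": [0.1, 0, 0], "twist": 0, "hand": 0}
    - {"translation": [0, 0, 0], "twist": 0, "hand": 0}

```text
time: 19.45
tool_pos: [0.5675, 0.042, 0.2194]
tool_rot: [-0.0, 1.0, -0.012, 0.0]
contact_force: [0.1, -0.7, -2.2]
gripper_width: 0.342
grasp_force: 61.1
```

Run:
```python
from h import *
st();tinfit()
```

```text
t 19.45 mouth [-0.0592 -0.1884] z 0.2194 yaw -0.0234 F [ 0.1 -0.7 -2.2] 0.342
0.67 x -52.0 -0.0 y -16.0 3.0 202
0.64 x -114.0 -55.0 y -406.0 -357.0 253
0.62 x -52.0 -0.0 y -221.0 -162.0 348
0.57 x -125.0 -63.0 y -334.0 -264.0 326
```

Request:
apply_moves:
  targets:
    - {"translation": [0.03, 0, 0.02], "twist": 0, "hand": 0}
    - {"translation": [0.02, 0, 0], "twist": 0, "hand": 0}
    - {"translation": [0, 0, 0], "twist": 0, "hand": 0}

```text
time: 19.85
tool_pos: [0.5703, 0.0421, 0.2164]
tool_rot: [-0.0, 1.0, -0.012, -0.002]
contact_force: [-5.1, 0.5, 0.8]
gripper_width: 0.345
grasp_force: 61.3
```

Run:
```python
from h import *
st();tinfit()
```

```text
t 19.85 mouth [-0.0564 -0.1882] z 0.2164 yaw -0.0232 F [-5.1  0.5  0.8] 0.345
0.98 x -124.0 -62.0 y -334.0 -265.0 324
0.8 x -52.0 0.0 y -15.0 3.0 197
0.76 x -113.0 -54.0 y -404.0 -357.0 251
0.75 x -51.0 2.0 y -222.0 -161.0 351
```

Request:
apply_moves:
  targets:
    - {"translation": [-0.15, 0, 0], "twist": 0, "hand": 0}
    - {"translation": [0, 0, -0.25], "twist": 0, "hand": 0}
    - {"translation": [0, 0, -0.2], "twist": 0, "hand": 0}
    - {"translation": [0.1, 0.4, 0], "twist": 0, "hand": 0}
    - {"translation": [0.16, 0.4, 0], "twist": 0, "hand": 0}
    - {"translation": [0.16, 0.17, 0], "twist": 0, "hand": 0}
    - {"translation": [0, 0, 0.2], "twist": 0, "hand": 0}
    - {"translation": [0, 0, 0.23], "twist": 0, "hand": 0}

```text
time: 20.75
tool_pos: [0.5984, -0.0569, 0.2201]
tool_rot: [0.001, 1.0, -0.012, 0.003]
contact_force: [-0.9, -0.0, -1.9]
gripper_width: 0.344
grasp_force: 61.1
```

Run:
```python
from h import *
st();tinfit()
```

```text
t 20.75 mouth [-0.0261 -0.2866] z 0.2201 yaw -0.0246 F [-0.9 -0.  -1.9] 0.344
0.83 x -53.0 -1.0 y -226.0 -163.0 333
0.59 x -92.0 -62.0 y -329.0 -306.0 120
0.56 x -117.0 -54.0 y -432.0 -364.0 308
```

Request:
apply_moves:
  targets:
    - {"translation": [-0.03, -0.1, 0.015], "twist": 0, "hand": 0}
    - {"translation": [0, -0.15, 0], "twist": 0, "hand": 0}
    - {"translation": [0, -0.2, 0], "twist": 0, "hand": 0}
    - {"translation": [0, -0.2, 0], "twist": 0, "hand": 0}
    - {"translation": [0, -0.2, 0], "twist": 0, "hand": 0}
    - {"translation": [0, -0.2, 0], "twist": 0, "hand": 0}
    - {"translation": [0, -0.2, 0], "twist": 0, "hand": 0}
    - {"translation": [0, -0.2, 0], "twist": 0, "hand": 0}

```text
time: 21.65
tool_pos: [0.5971, 0.0916, 0.2192]
tool_rot: [0.0, 1.0, -0.011, 0.002]
contact_force: [0.1, -0.3, -2.0]
gripper_width: 0.348
grasp_force: 61.1
```

Run:
```python
from h import *
st();tinfit()
```

```text
t 21.65 mouth [-0.0307 -0.1381] z 0.2192 yaw -0.0219 F [ 0.1 -0.3 -2. ] 0.348
0.92 x -48.0 -0.0 y -8.0 2.0 152
0.78 x -124.0 -59.0 y -333.0 -259.0 321
0.64 x -51.0 3.0 y -94.0 -32.0 336
0.62 x -96.0 -78.0 y -357.0 -351.0 49
```

Request:
apply_moves:
  targets:
    - {"translation": [0.01, -0.15, 0.02], "twist": 0, "hand": 0}
    - {"translation": [0, -0.15, 0], "twist": 0, "hand": 0}
    - {"translation": [0, -0.15, 0], "twist": 0, "hand": 0}
    - {"translation": [0, -0.15, 0], "twist": 0, "hand": 0}
    - {"translation": [0, -0.15, 0], "twist": 0, "hand": 0}
    - {"translation": [0, -0.1, 0], "twist": 0, "hand": 0}
    - {"translation": [0, -0.08, 0], "twist": 0, "hand": 0}
    - {"translation": [0, 0, 0], "twist": 0, "hand": 0}

```text
time: 22.55
tool_pos: [0.5996, 0.1839, 0.215]
tool_rot: [-0.001, 1.0, -0.011, -0.0]
contact_force: [0.9, -0.2, -1.1]
gripper_width: 0.339
grasp_force: 61.2
```

Run:
```python
from h import *
st();tinfit()
```

```text
t 22.55 mouth [-0.0302 -0.0457] z 0.215 yaw -0.0221 F [ 0.9 -0.2 -1.1] 0.339
0.71 x -115.0 -65.0 y -268.0 -252.0 141
0.52 x -127.0 98.0 y -271.0 174.0 2600
```

Request:
apply_moves:
  targets:
    - {"translation": [0, 0.3, -0.02], "twist": 0, "hand": 0}
    - {"translation": [0, 0.1, -0.3], "twist": 0, "hand": 0}
    - {"translation": [0, 0, -0.2], "twist": 0, "hand": 0}
    - {"translation": [-0.217, 0.36, 0], "twist": 0, "hand": 0}
    - {"translation": [-0.217, 0.36, 0], "twist": 0, "hand": 0}
    - {"translation": [-0.217, 0.36, 0], "twist": 0, "hand": 0}
    - {"translation": [-0.217, 0.36, 0], "twist": 0, "hand": 0}
    - {"translation": [-0.217, 0.36, 0], "twist": 0, "hand": 0}

```text
time: 23.45
tool_pos: [0.485, -0.0362, 0.267]
tool_rot: [-0.0, 1.0, -0.012, 0.0]
contact_force: [0.1, -0.3, -1.4]
gripper_width: 0.342
grasp_force: 61.2
```

Request:
apply_moves:
  targets:
    - {"translation": [-0.217, 0.34, 0], "twist": 0, "hand": 0}
    - {"translation": [0, 0, 0], "twist": 0, "hand": 0}
    - {"translation": [0, 0, 0], "twist": 0, "hand": 0}

```text
time: 23.75
tool_pos: [0.4634, -0.0691, 0.2673]
tool_rot: [-0.001, 1.0, -0.013, 0.0]
contact_force: [0.1, -0.3, -1.3]
gripper_width: 0.341
grasp_force: 61.2
```

Run:
```python
from h import *
st();tinfit();tins(('wrist',))
```

```text
t 23.75 mouth [-0.1608 -0.3017] z 0.2673 yaw -0.0257 F [ 0.1 -0.3 -1.3] 0.341
0.97 x -117.0 -60.0 y -436.0 -368.0 317
0.8 x -125.0 -68.0 y -334.0 -270.0 310
wrist [([-0.0923, -0.3043], 0.081, 0.74), ([-0.0835, -0.4048], 0.078, 0.73)]
```

Request:
apply_moves:
  targets:
    - {"translation": [0, 0, 0.25], "twist": -0.03, "hand": 0}
    - {"translation": [0, 0, 0.24], "twist": 0, "hand": 0}
    - {"translation": [0.1, 0, 0], "twist": 0, "hand": 0}
    - {"translation": [0.2, 0, 0], "twist": 0, "hand": 0}
    - {"translation": [0.2, 0, 0], "twist": 0, "hand": 0}
    - {"translation": [0.2, 0, 0], "twist": 0, "hand": 0}
    - {"translation": [0.2, 0, 0], "twist": 0, "hand": 0}
    - {"translation": [0.1, 0, 0], "twist": 0, "hand": 0}

```text
time: 24.75
tool_pos: [0.566, -0.07, 0.2193]
tool_rot: [0.0, 1.0, -0.009, 0.0]
contact_force: [-2.3, -0.2, -1.0]
gripper_width: 0.342
grasp_force: 61.3
```

Request:
apply_moves:
  targets:
    - {"translation": [0.04, 0, 0], "twist": 0, "hand": 0}
    - {"translation": [0.02, 0, 0], "twist": 0, "hand": 0}
    - {"translation": [0, 0, 0], "twist": 0, "hand": 0}

```text
time: 25.05
tool_pos: [0.5691, -0.0704, 0.2183]
tool_rot: [-0.0, 1.0, -0.01, -0.001]
contact_force: [-4.4, 0.8, 1.3]
gripper_width: 0.345
grasp_force: 61.6
```

Run:
```python
from h import *
st();tinfit()
```

```text
t 25.05 mouth [-0.0551 -0.3006] z 0.2183 yaw -0.0199 F [-4.4  0.8  1.3] 0.345
0.89 x -51.0 1.0 y -334.0 -275.0 343
0.86 x -115.0 -54.0 y -437.0 -368.0 322
0.62 x 44.0 73.0 y -243.0 -220.0 157
```

Request:
apply_moves:
  targets:
    - {"translation": [-0.12, 0, 0], "twist": 0.02, "hand": 0}
    - {"translation": [0, 0, -0.25], "twist": 0, "hand": 0}
    - {"translation": [0, 0, -0.2], "twist": 0, "hand": 0}
    - {"translation": [0.1, 0.4, 0], "twist": 0, "hand": 0}
    - {"translation": [0.16, 0.4, 0], "twist": 0, "hand": 0}
    - {"translation": [0.16, 0.17, 0], "twist": 0, "hand": 0}
    - {"translation": [0, 0, 0.2], "twist": 0, "hand": 0}
    - {"translation": [0, 0, 0.25], "twist": 0, "hand": 0}

```text
time: 25.95
tool_pos: [0.5988, -0.17, 0.22]
tool_rot: [0.001, 1.0, -0.012, 0.003]
contact_force: [-0.7, -0.1, -2.2]
gripper_width: 0.343
grasp_force: 61.2
```

Run:
```python
from h import *
st();tinfit()
```

```text
t 25.95 mouth [-0.0233 -0.3996] z 0.22 yaw -0.0238 F [-0.7 -0.1 -2.2] 0.343
0.61 x -53.0 -1.0 y -338.0 -276.0 333
0.59 x -80.0 -57.0 y -434.0 -418.0 89
```

Push from y −0.400 to −0.043.

Request:
apply_moves:
  targets:
    - {"translation": [-0.02, -0.1, 0.01], "twist": 0, "hand": 0}
    - {"translation": [-0.02, -0.2, 0], "twist": 0, "hand": 0}
    - {"translation": [0, -0.2, 0], "twist": 0, "hand": 0}
    - {"translation": [0, -0.2, 0], "twist": 0, "hand": 0}
    - {"translation": [0, -0.2, 0], "twist": 0, "hand": 0}
    - {"translation": [0, -0.2, 0], "twist": 0, "hand": 0}
    - {"translation": [0, -0.2, 0], "twist": 0, "hand": 0}
    - {"translation": [0, -0.2, 0], "twist": 0, "hand": 0}

```text
time: 26.85
tool_pos: [0.597, -0.0159, 0.2191]
tool_rot: [0.0, 1.0, -0.01, 0.001]
contact_force: [-0.7, -0.8, -1.4]
gripper_width: 0.345
grasp_force: 61.2
```

Run:
```python
from h import *
st();tinfit()
```

```text
t 26.85 mouth [-0.0284 -0.2456] z 0.2191 yaw -0.0209 F [-0.7 -0.8 -1.4] 0.345
0.97 x -52.0 2.0 y -202.0 -140.0 333
0.76 x -115.0 -51.0 y -436.0 -362.0 318
```

Request:
apply_moves:
  targets:
    - {"translation": [0, -0.2, 0.01], "twist": 0, "hand": 0}
    - {"translation": [0, -0.2, 0], "twist": 0, "hand": 0}
    - {"translation": [0, -0.2, 0], "twist": 0, "hand": 0}
    - {"translation": [0, -0.2, 0], "twist": 0, "hand": 0}
    - {"translation": [0, -0.2, 0], "twist": 0, "hand": 0}
    - {"translation": [0, -0.2, 0], "twist": 0, "hand": 0}
    - {"translation": [0, 0, 0], "twist": 0, "hand": 0}

```text
time: 27.65
tool_pos: [0.5995, 0.1039, 0.2176]
tool_rot: [-0.0, 1.0, -0.01, 0.001]
contact_force: [0.2, -1.3, -1.0]
gripper_width: 0.339
grasp_force: 61.3
```

Run:
```python
from h import *
st();tinfit()
```

```text
t 27.65 mouth [-0.0285 -0.1258] z 0.2176 yaw -0.0193 F [ 0.2 -1.3 -1. ] 0.339
0.77 x -47.0 0.0 y -13.0 -3.0 153
0.75 x -52.0 2.0 y -81.0 -19.0 336
```

Request:
apply_moves:
  targets:
    - {"translation": [0, -0.15, 0], "twist": 0.02, "hand": 0}
    - {"translation": [0, -0.15, 0], "twist": 0, "hand": 0}
    - {"translation": [0, -0.15, 0], "twist": 0, "hand": 0}
    - {"translation": [0, -0.15, 0], "twist": 0, "hand": 0}
    - {"translation": [0, -0.15, 0], "twist": 0, "hand": 0}
    - {"translation": [0, -0.07, 0], "twist": 0, "hand": 0}
    - {"translation": [0, 0, 0], "twist": 0, "hand": 0}

```text
time: 28.45
tool_pos: [0.6013, 0.1856, 0.2161]
tool_rot: [-0.001, 1.0, -0.011, -0.0]
contact_force: [0.5, 1.2, -1.8]
gripper_width: 0.342
grasp_force: 61.3
```

Run:
```python
from h import *
st()
```

```text
t 28.45 mouth [-0.0286 -0.0441] z 0.2161 yaw -0.0226 F [ 0.5  1.2 -1.8] 0.342
```

Request:
apply_moves:
  targets:
    - {"translation": [0, 0.3, -0.02], "twist": 0, "hand": 0}
    - {"translation": [0, 0.1, -0.3], "twist": 0, "hand": 0}
    - {"translation": [0, 0, -0.2], "twist": 0, "hand": 0}
    - {"translation": [-0.15, 0.4, 0], "twist": 0, "hand": 0}
    - {"translation": [-0.15, 0.4, 0], "twist": 0, "hand": 0}
    - {"translation": [-0.15, 0.4, 0], "twist": 0, "hand": 0}
    - {"translation": [-0.15, 0.4, 0], "twist": 0, "hand": 0}
    - {"translation": [-0.15, 0.4, 0], "twist": 0, "hand": 0}

```text
time: 29.25
tool_pos: [0.5198, -0.0551, 0.2678]
tool_rot: [-0.001, 1.0, -0.012, 0.0]
contact_force: [0.6, -1.5, -0.7]
gripper_width: 0.342
grasp_force: 61.3
```

Request:
apply_moves:
  targets:
    - {"translation": [-0.18, 0.4, 0], "twist": 0, "hand": 0}
    - {"translation": [-0.18, 0.4, 0], "twist": 0, "hand": 0}
    - {"translation": [-0.18, 0.37, 0], "twist": 0, "hand": 0}
    - {"translation": [0, 0, 0], "twist": 0, "hand": 0}
    - {"translation": [0, 0, 0], "twist": 0, "hand": 0}

```text
time: 29.75
tool_pos: [0.4637, -0.1702, 0.268]
tool_rot: [-0.001, 1.0, -0.013, 0.0]
contact_force: [-0.7, 0.3, -1.4]
gripper_width: 0.342
grasp_force: 61.3
```

Run:
```python
from h import *
st();tinfit();tins(('wrist',))
```

```text
t 29.75 mouth [-0.1582 -0.4028] z 0.268 yaw -0.0264 F [-0.7  0.3 -1.4] 0.342
0.95 x -116.0 -60.0 y -436.0 -373.0 312
0.47 x -142.0 -20.0 y -541.0 -167.0 1412
wrist [([-0.0876, -0.4057], 0.081, 0.88)]
```

Request:
apply_moves:
  targets:
    - {"translation": [0, 0, 0.25], "twist": -0.03, "hand": 0}
    - {"translation": [0, 0, 0.25], "twist": 0, "hand": 0}
    - {"translation": [0.1, 0, 0], "twist": 0, "hand": 0}
    - {"translation": [0.2, 0, 0], "twist": 0, "hand": 0}
    - {"translation": [0.2, 0, 0], "twist": 0, "hand": 0}
    - {"translation": [0.2, 0, 0], "twist": 0, "hand": 0}
    - {"translation": [0.18, 0, 0], "twist": 0, "hand": 0}
    - {"translation": [0.1, 0, 0], "twist": 0, "hand": 0}

```text
time: 30.75
tool_pos: [0.564, -0.1716, 0.2195]
tool_rot: [0.0, 1.0, -0.01, 0.0]
contact_force: [-1.0, -0.6, -1.1]
gripper_width: 0.339
grasp_force: 61.4
```

Request:
apply_moves:
  targets:
    - {"translation": [0.04, 0, 0], "twist": 0, "hand": 0}
    - {"translation": [0, 0, 0], "twist": 0, "hand": 0}

```text
time: 30.95
tool_pos: [0.5662, -0.1719, 0.2187]
tool_rot: [-0.0, 1.0, -0.01, -0.0]
contact_force: [-0.7, -0.2, -0.9]
gripper_width: 0.345
grasp_force: 61.5
```

Run:
```python
from h import *
st();tinfit()
```

```text
t 30.95 mouth [-0.0557 -0.4022] z 0.2187 yaw -0.0204 F [-0.7 -0.2 -0.9] 0.345
0.85 x -51.0 1.0 y -434.0 -375.0 345
```

Request:
apply_moves:
  targets:
    - {"translation": [0.03, 0, 0], "twist": 0, "hand": 0}
    - {"translation": [0, 0, 0], "twist": 0, "hand": 0}

```text
time: 31.25
tool_pos: [0.568, -0.1723, 0.2183]
tool_rot: [-0.0, 1.0, -0.011, -0.001]
contact_force: [-3.8, 0.9, 1.5]
gripper_width: 0.34
grasp_force: 61.6
```

Request:
apply_moves:
  targets:
    - {"translation": [-0.15, 0, 0], "twist": 0.02, "hand": 0}
    - {"translation": [0, 0, -0.25], "twist": 0, "hand": 0}
    - {"translation": [0, 0, -0.2], "twist": 0, "hand": 0}
    - {"translation": [0.1, 0.4, 0], "twist": 0, "hand": 0}
    - {"translation": [0.15, 0.4, 0], "twist": 0, "hand": 0}
    - {"translation": [0.14, 0.17, 0], "twist": 0, "hand": 0}
    - {"translation": [0, 0, 0.2], "twist": 0, "hand": 0}
    - {"translation": [0, 0, 0.25], "twist": 0, "hand": 0}

```text
time: 32.05
tool_pos: [0.5922, -0.2717, 0.2198]
tool_rot: [0.001, 1.0, -0.012, 0.003]
contact_force: [0.3, -0.0, -0.9]
gripper_width: 0.344
grasp_force: 61.4
```

Run:
```python
from h import *
st();tinfit()
```

```text
t 32.05 mouth [-0.0276 -0.5014] z 0.2198 yaw -0.0246 F [ 0.3 -0.  -0.9] 0.344
0.91 x -52.0 -1.0 y -438.0 -375.0 337
0.15 x -27.0 70.0 y -688.0 -587.0 424
```

Push from −0.501 toward −0.13, then check.

Request:
apply_moves:
  targets:
    - {"translation": [-0.01, -0.1, 0.01], "twist": 0, "hand": 0}
    - {"translation": [0, -0.2, 0], "twist": 0, "hand": 0}
    - {"translation": [0, -0.2, 0], "twist": 0, "hand": 0}
    - {"translation": [0, -0.2, 0], "twist": 0, "hand": 0}
    - {"translation": [0, -0.2, 0], "twist": 0, "hand": 0}
    - {"translation": [0, -0.2, 0], "twist": 0, "hand": 0}
    - {"translation": [0, -0.2, 0], "twist": 0, "hand": 0}
    - {"translation": [0, -0.2, 0], "twist": 0, "hand": 0}

```text
time: 32.95
tool_pos: [0.5931, -0.1178, 0.2178]
tool_rot: [0.0, 1.0, -0.011, 0.0]
contact_force: [-0.1, -1.4, 0.4]
gripper_width: 0.341
grasp_force: 61.5
```

Run:
```python
from h import *
st();tinfit()
```

```text
t 32.95 mouth [-0.03   -0.3475] z 0.2178 yaw -0.0222 F [-0.1 -1.4  0.4] 0.341
0.78 x -51.0 2.0 y -303.0 -241.0 339
```

Request:
apply_moves:
  targets:
    - {"translation": [0, -0.2, 0], "twist": 0, "hand": 0}
    - {"translation": [0, -0.2, 0], "twist": 0, "hand": 0}
    - {"translation": [0, -0.2, 0], "twist": 0, "hand": 0}
    - {"translation": [0, -0.2, 0], "twist": 0, "hand": 0}
    - {"translation": [0, -0.2, 0], "twist": 0, "hand": 0}
    - {"translation": [0, -0.2, 0], "twist": 0, "hand": 0}
    - {"translation": [0, -0.2, 0], "twist": 0, "hand": 0}
    - {"translation": [0, -0.2, 0], "twist": 0, "hand": 0}

```text
time: 33.85
tool_pos: [0.5967, 0.0407, 0.2174]
tool_rot: [0.0, 1.0, -0.012, 0.0]
contact_force: [0.6, -1.1, -1.0]
gripper_width: 0.34
grasp_force: 61.4
```

Run:
```python
from h import *
st();tinfit()
```

```text
t 33.85 mouth [-0.03  -0.189] z 0.2174 yaw -0.0232 F [ 0.6 -1.1 -1. ] 0.34
0.58 x -52.0 0.0 y -13.0 4.0 185
0.57 x -52.0 3.0 y -146.0 -82.0 343
```

Request:
apply_moves:
  targets:
    - {"translation": [0, -0.2, 0], "twist": 0, "hand": 0}
    - {"translation": [0, -0.2, 0], "twist": 0, "hand": 0}
    - {"translation": [0, -0.2, 0], "twist": 0, "hand": 0}
    - {"translation": [0, -0.2, 0], "twist": 0, "hand": 0}
    - {"translation": [0, -0.2, 0], "twist": 0, "hand": 0}
    - {"translation": [0, -0.2, 0], "twist": 0, "hand": 0}
    - {"translation": [0, -0.15, 0], "twist": 0, "hand": 0}
    - {"translation": [0, -0.1, 0], "twist": 0, "hand": 0}

```text
time: 34.75
tool_pos: [0.6003, 0.1847, 0.2173]
tool_rot: [0.001, 1.0, -0.012, -0.0]
contact_force: [0.1, -4.5, 0.1]
gripper_width: 0.343
grasp_force: 61.5
```

Request:
apply_moves:
  targets:
    - {"translation": [0, -0.05, 0], "twist": 0, "hand": 0}
    - {"translation": [0, 0, 0], "twist": 0, "hand": 0}
    - {"translation": [0, 0, 0], "twist": 0, "hand": 0}

```text
time: 35.05
tool_pos: [0.6003, 0.1901, 0.2172]
tool_rot: [-0.001, 1.0, -0.012, -0.0]
contact_force: [-0.7, -0.9, -1.7]
gripper_width: 0.344
grasp_force: 61.5
```

Run:
```python
from h import *
st()
cv2.imwrite('pics/w9.png',cv2.cvtColor(grab_frame('wrist'),cv2.COLOR_RGB2BGR))
tinfit()
for cam in('side','top'): tinfit(cam)
for r in regions_of('wrist','stick')[:1]:
    cs=np.argwhere(r['pixels'][:260])[:,::-1]; P=np.array([w2m(p) for p in unproj('wrist',cs,.068)])
    print('foot y',P[:,1].min(),P[:,1].max(),'x',P[:,0].max())
```

```text
t 35.05 mouth [-0.0296 -0.0396] z 0.2172 yaw -0.0235 F [-0.7 -0.9 -1.7] 0.344
0.62 x -56.0 -17.0 y -16.0 13.0 19
0.43 x -159.0 -99.0 y -666.0 -606.0 61
foot y -0.0843 -0.0032 x -0.0231
```

View pics/w9.png

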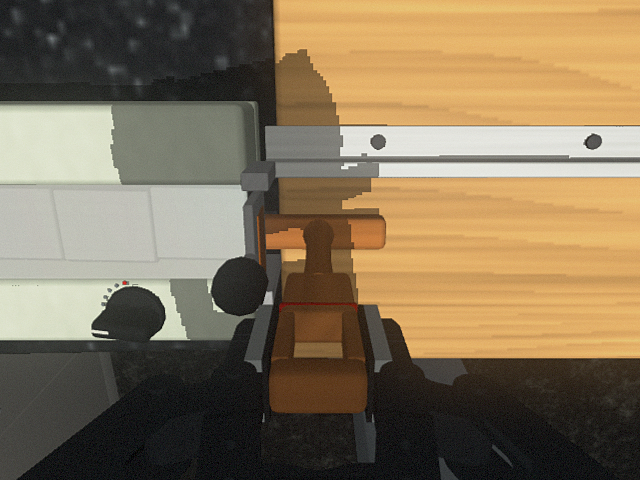

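The tins' seams show through the roof at u≈54 and u≈152, and the foot's right end is at y = −0.084. I check the seam positions against the expected tin tails.

Run:
```python
from h import *
print([w2m(p).tolist() for p in unproj('wrist',[(150,190),(157,265),(53,190),(62,262)],.079)])
```

```text
[[-0.0051, 0.0643], [-0.0551, 0.0662], [-0.005, 0.1241], [-0.0528, 0.1279]]
```

All four tins are in, with the last tail about 5 mm past the mouth. I retreat and bring the stick in front of the hook.

Request:
apply_moves:
  targets:
    - {"translation": [0, 0.3, 0], "twist": 0, "hand": 0}
    - {"translation": [0, 0.2, -0.15], "twist": 0, "hand": 0}
    - {"translation": [0.02, 0.3, -0.3], "twist": 0, "hand": 0}
    - {"translation": [0.02, 0.4, -0.2], "twist": 0, "hand": 0}
    - {"translation": [0.02, 0.4, 0], "twist": 0, "hand": 0}
    - {"translation": [0.02, 0.4, 0], "twist": 0, "hand": 0}
    - {"translation": [0, 0.3, 0], "twist": -0.53, "hand": 0}
    - {"translation": [0, 0, 0], "twist": 0, "hand": 0}

```text
time: 36.25
tool_pos: [0.6028, -0.0435, 0.2823]
tool_rot: [0.0, 1.0, 0.013, 0.0]
contact_force: [-0.5, 0.5, -1.9]
gripper_width: 0.342
grasp_force: 61.4
```

Run:
```python
from h import *
st();p=state()['tool_pos'];print(p,tomove(np.array([.6034,-.0435,.243])-p,.030-yaw()))
cv2.imwrite('pics/w10.png',cv2.cvtColor(grab_frame('wrist'),cv2.COLOR_RGB2BGR))
```

```text
t 36.25 mouth [-0.022  -0.2731] z 0.2823 yaw 0.0258 F [-0.5  0.5 -1.9] 0.342
[ 0.60281955 -0.04351043  0.28227229] [ 0.006  0.     0.393 -0.042]
```

View pics/w10.png

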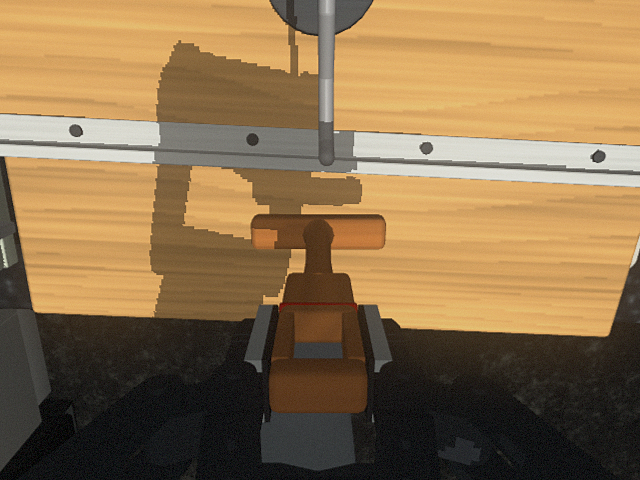

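The stick is held straight, with the hook tip dead ahead at (326,158), about 2–3 mm toward −y. I lower to the threading height and go in.

Request:
apply_moves:
  targets:
    - {"translation": [0.006, 0.02, 0.2], "twist": -0.04, "hand": 0}
    - {"translation": [0, 0, 0.19], "twist": 0, "hand": 0}
    - {"translation": [0, 0, 0], "twist": 0, "hand": 0}

```text
time: 36.6
tool_pos: [0.6019, -0.0407, 0.2396]
tool_rot: [-0.001, 1.0, 0.017, -0.003]
contact_force: [0.1, 0.3, -1.7]
gripper_width: 0.34
grasp_force: 61.3
```

Request:
apply_moves:
  targets:
    - {"translation": [0.15, 0, 0], "twist": 0, "hand": 0}
    - {"translation": [0.15, 0, 0], "twist": 0, "hand": 0}
    - {"translation": [0, 0, 0], "twist": 0, "hand": 0}

```text
time: 36.9
tool_pos: [0.635, -0.0402, 0.2444]
tool_rot: [-0.0, 1.0, 0.017, 0.001]
contact_force: [0.9, 0.2, -0.9]
gripper_width: 0.342
grasp_force: 61.4
```

Request:
apply_moves:
  targets:
    - {"translation": [0.1, 0, 0], "twist": 0, "hand": 0}
    - {"translation": [0.1, 0, 0], "twist": 0, "hand": 0}
    - {"translation": [0.1, 0, 0], "twist": 0, "hand": 0}
    - {"translation": [0, 0, 0], "twist": 0, "hand": 0}

```text
time: 37.3
tool_pos: [0.6646, -0.04, 0.2433]
tool_rot: [-0.0, 1.0, 0.017, 0.0]
contact_force: [-0.6, -0.0, -1.8]
gripper_width: 0.345
grasp_force: 61.4
```

Request:
apply_moves:
  targets:
    - {"translation": [0, 0.025, 0], "twist": 0.03, "hand": 0}
    - {"translation": [0.1, 0, 0], "twist": 0, "hand": 0}
    - {"translation": [0.08, 0, 0], "twist": 0, "hand": 0}
    - {"translation": [0, 0, 0], "twist": 0, "hand": 0}

```text
time: 37.7
tool_pos: [0.6825, -0.0421, 0.2433]
tool_rot: [-0.0, 1.0, 0.015, 0.0]
contact_force: [0.7, -0.3, -1.8]
gripper_width: 0.344
grasp_force: 61.4
```

Request:
apply_moves:
  targets:
    - {"translation": [0, 0, 0.08], "twist": 0, "hand": 0}
    - {"translation": [0, 0, 0.07], "twist": 0, "hand": 0}
    - {"translation": [0, 0, 0], "twist": 0, "hand": 0}

```text
time: 38.0
tool_pos: [0.6807, -0.0419, 0.2261]
tool_rot: [-0.0, 1.0, 0.015, -0.001]
contact_force: [-0.1, 0.8, -1.6]
gripper_width: 0.345
grasp_force: 61.4
```

Run:
```python
from h import *
st();print(state()['tool_pos'])
```

```text
t 38.0 mouth [ 0.0559 -0.2697] z 0.2261 yaw 0.0308 F [-0.1  0.8 -1.6] 0.345
[ 0.68072398 -0.04188405  0.22613448]
```

Request:
apply_moves:
  targets:
    - {"translation": [0.01, 0, 0.015], "twist": 0, "hand": 0}
    - {"translation": [0, 0, 0], "twist": 0, "hand": 0}

```text
time: 38.2
tool_pos: [0.6825, -0.042, 0.2266]
tool_rot: [-0.0, 1.0, 0.015, -0.0]
contact_force: [-0.5, -0.4, -0.8]
gripper_width: 0.341
grasp_force: 61.4
```

Request:
apply_moves:
  targets:
    - {"translation": [0, 0, 0.015], "twist": 0, "hand": 0}
    - {"translation": [0, 0, 0], "twist": 0, "hand": 0}

```text
time: 38.4
tool_pos: [0.6827, -0.042, 0.2254]
tool_rot: [0.0, 1.0, 0.015, 0.0]
contact_force: [0.3, -0.1, -1.0]
gripper_width: 0.346
grasp_force: 61.4
```

Request:
apply_moves:
  targets:
    - {"translation": [0, 0, 0.015], "twist": 0, "hand": 0}
    - {"translation": [0, 0, 0], "twist": 0, "hand": 0}

```text
time: 38.6
tool_pos: [0.6828, -0.042, 0.2251]
tool_rot: [0.0, 1.0, 0.015, 0.0]
contact_force: [-3.2, 0.6, 3.0]
gripper_width: 0.341
grasp_force: 62.0
```

Request:
apply_moves:
  targets:
    - {"translation": [0, 0, 0.015], "twist": 0, "hand": 0}
    - {"translation": [0, 0, 0], "twist": 0, "hand": 0}

```text
time: 38.8
tool_pos: [0.6829, -0.042, 0.2249]
tool_rot: [0.0, 1.0, 0.015, 0.001]
contact_force: [-5.4, 0.5, 8.2]
gripper_width: 0.341
grasp_force: 62.7
```

Seated. I ease off slightly and release gently.

Request:
apply_moves:
  targets:
    - {"translation": [-0.03, 0, -0.015], "twist": 0, "hand": 0}
    - {"translation": [0, 0, 0], "twist": 0, "hand": 0.4}
    - {"translation": [0, 0, 0], "twist": 0, "hand": 0.5}
    - {"translation": [0, 0, 0], "twist": 0, "hand": 0.7}
    - {"translation": [0, 0, 0], "twist": 0, "hand": 1}
    - {"translation": [0, 0, 0], "twist": 0, "hand": 1}
    - {"translation": [0, 0, 0], "twist": 0, "hand": 1}

```text
time: 39.5
tool_pos: [0.6796, -0.0421, 0.2236]
tool_rot: [-0.0, 1.0, 0.015, -0.0]
contact_force: [-0.7, -0.2, -0.3]
gripper_width: 1.001
grasp_force: 0.0
```

Request:
apply_moves:
  targets:
    - {"translation": [0, 0, -0.2], "twist": 0, "hand": 1}
    - {"translation": [0, 0, -0.3], "twist": 0, "hand": 1}
    - {"translation": [0, 0, -0.3], "twist": 0, "hand": 1}
    - {"translation": [0, 0, 0], "twist": 0, "hand": 1}
    - {"translation": [0, 0, 0], "twist": 0, "hand": 1}

```text
time: 40.0
tool_pos: [0.6801, -0.0421, 0.305]
tool_rot: [0.0, 1.0, 0.015, 0.001]
contact_force: [-0.6, -0.5, 0.5]
gripper_width: 1.005
grasp_force: 0.0
```

Run:
```python
from h import *
st();p=state()['tool_pos'];print(p)
cv2.imwrite('pics/w11.png',cv2.cvtColor(grab_frame('wrist'),cv2.COLOR_RGB2BGR))
for r in regions_of('wrist','stick')[:2]: ys,xs=np.nonzero(r['pixels']);print(r['score'],xs.mean(),ys.mean(),xs.min(),xs.max(),ys.min(),ys.max())
print(tomove(np.array([.6018,.2215,.305])-p,TH-yaw(),y=TH))
```

```text
t 40.0 mouth [ 0.0552 -0.27  ] z 0.305 yaw 0.0308 F [-0.6 -0.5  0.5] 1.005
[ 0.68006149 -0.04214441  0.30499242]
0.57 319.6694071146245 233.32 270 376 184 290
[-0.84  -2.619 -0.     0.528]
```

The stick hangs as it did at the start. Next is the door.

Request:
apply_moves:
  targets:
    - {"translation": [0, 0, 0], "twist": 0.53, "hand": 1}
    - {"translation": [-0.138, -0.44, 0], "twist": 0, "hand": 1}
    - {"translation": [-0.138, -0.44, 0], "twist": 0, "hand": 1}
    - {"translation": [-0.138, -0.44, 0], "twist": 0, "hand": 1}
    - {"translation": [-0.138, -0.44, 0], "twist": 0, "hand": 1}
    - {"translation": [-0.138, -0.44, 0], "twist": 0, "hand": 1}
    - {"translation": [-0.138, -0.44, 0], "twist": 0, "hand": 1}
    - {"translation": [0, 0, 0], "twist": 0, "hand": 1}

```text
time: 40.9
tool_pos: [0.6002, 0.2283, 0.3017]
tool_rot: [-0.0, 1.0, -0.008, -0.002]
contact_force: [0.1, -0.3, 1.1]
gripper_width: 1.006
grasp_force: 0.0
```

Request:
apply_moves:
  targets:
    - {"translation": [0, 0, 0.4], "twist": 0, "hand": 1}
    - {"translation": [0, 0, 0.4], "twist": 0, "hand": 1}
    - {"translation": [0, 0, 0], "twist": 0, "hand": 1}

```text
time: 41.2
tool_pos: [0.5984, 0.2221, 0.2145]
tool_rot: [0.002, 1.0, -0.011, -0.008]
contact_force: [-0.6, 0.7, -1.7]
gripper_width: 0.999
grasp_force: 0.0
```

Run:
```python
from h import *
st();p=state()['tool_pos'];print(p,tomove(np.array([.6025,.2235,.170])-p,TH-yaw()))
```

```text
t 41.2 mouth [-0.0322 -0.0076] z 0.2145 yaw -0.0225 F [-0.6  0.7 -1.7] 0.999
[0.59843867 0.22211257 0.21450459] [ 0.04  -0.015  0.445 -0.005]
```

Request:
apply_moves:
  targets:
    - {"translation": [0.02, -0.01, 0.22], "twist": 0, "hand": 1}
    - {"translation": [0, 0, 0.2], "twist": 0, "hand": 1}
    - {"translation": [0, 0, 0], "twist": 0, "hand": 0}
    - {"translation": [0, 0, 0], "twist": 0, "hand": 0}
    - {"translation": [0, 0, 0], "twist": 0, "hand": 0}
    - {"translation": [0, 0, 0], "twist": 0, "hand": 0}
    - {"translation": [0, 0, 0], "twist": 0, "hand": 0}
    - {"translation": [0, 0, 0], "twist": 0, "hand": 0}

```text
time: 42.0
tool_pos: [0.6056, 0.2245, 0.1834]
tool_rot: [0.0, 1.0, -0.011, 0.001]
contact_force: [1.2, -1.7, 2.7]
gripper_width: 0.236
grasp_force: 58.6
```

Request:
apply_moves:
  targets:
    - {"translation": [0, 0, 0.1], "twist": 0, "hand": 0}
    - {"translation": [0, 0, 0.1], "twist": 0, "hand": 0}
    - {"translation": [0, 0, 0.1], "twist": 0, "hand": 0}
    - {"translation": [0, 0, 0.07], "twist": 0, "hand": 0}
    - {"translation": [0, 0, 0], "twist": 0, "hand": 0}

```text
time: 42.5
tool_pos: [0.6055, 0.2245, 0.1429]
tool_rot: [-0.0, 1.0, -0.011, 0.001]
contact_force: [7.7, -0.4, -4.4]
gripper_width: 0.24
grasp_force: 58.8
```

Request:
apply_moves:
  targets:
    - {"translation": [0, 0, 0.04], "twist": 0, "hand": 0}
    - {"translation": [0, 0, 0], "twist": 0, "hand": 0}

```text
time: 42.7
tool_pos: [0.6056, 0.2246, 0.1421]
tool_rot: [0.0, 1.0, -0.011, 0.001]
contact_force: [1.3, -3.1, 8.4]
gripper_width: 0.244
grasp_force: 60.2
```

Request:
apply_moves:
  targets:
    - {"translation": [0, 0, 0.03], "twist": 0, "hand": 0}
    - {"translation": [0, 0, 0], "twist": 0, "hand": 0}

```text
time: 42.9
tool_pos: [0.6057, 0.2246, 0.1419]
tool_rot: [0.0, 1.0, -0.011, 0.001]
contact_force: [-6.1, -4.5, 19.0]
gripper_width: 0.239
grasp_force: 61.5
```

The door travelled 41.5 mm and is against its lower stop. I release it, rise, and turn the tool for the timer knob.

Request:
apply_moves:
  targets:
    - {"translation": [0, 0, -0.03], "twist": 0, "hand": 0.4}
    - {"translation": [0, 0, 0], "twist": 0, "hand": 0.6}
    - {"translation": [0, 0, 0], "twist": 0, "hand": 0.7}
    - {"translation": [0, 0, -0.3], "twist": 0, "hand": 0.7}
    - {"translation": [0, 0, -0.5], "twist": 0, "hand": 0.7}
    - {"translation": [0, 0, 0], "twist": 0, "hand": 0.7}

```text
time: 43.5
tool_pos: [0.6079, 0.2258, 0.2284]
tool_rot: [-0.002, 1.0, -0.011, 0.006]
contact_force: [0.9, 0.7, 1.6]
gripper_width: 0.701
grasp_force: 0.0
```

Run:
```python
from h import *
st();s=state();p=s['tool_pos'];print(p,s['joint_pos'])
W=m2w(-.081,.075);print('timer exp',W,tomove(np.r_[W,.16]-p,0))
U=lambda l,z:np.round(unproj('wrist',l,z),4).tolist()
cv2.imwrite('pics/w12.png',cv2.cvtColor(grab_frame('wrist'),cv2.COLOR_RGB2BGR))
for r in regions_of('wrist','timer_knob')[:2]:
    c=np.argwhere(r['pixels'])[:,::-1];P=unproj('wrist',c,.105)[:,:2];print(r['score'],P.mean(0),P.min(0),P.max(0))
for r in recognise('wrist','door_knob'): print('knob',r)
```

```text
t 43.5 mouth [-0.0228 -0.0037] z 0.2284 yaw -0.0219 F [0.9 0.7 1.6] 0.701
[0.60791218 0.22576847 0.22835319] [2.40710402e-01 1.15994952e-01 1.58774505e+00 5.39758695e-04
 1.42610663e+00 1.83333264e+00]
timer exp [0.55146947 0.30576371] [-0.582 -0.787  0.684  0.   ]
0.92 [0.55786334 0.3076024 ] [0.53895816 0.28565411] [0.57465158 0.32713508]
knob {'point': [0.6094, 0.2273, 0.1295], 'score': 0.58}
knob {'point': [0.6225, 0.1833, 0.0482], 'score': 0.21}
```

Request:
apply_moves:
  targets:
    - {"translation": [-0.29, -0.39, 0], "twist": 0, "hand": 0.6}
    - {"translation": [-0.29, -0.39, 0], "twist": 0, "hand": 0.6}
    - {"translation": [0, 0, 0], "twist": -1, "hand": 0.6}
    - {"translation": [0, 0, 0], "twist": -1, "hand": 0.6}
    - {"translation": [0, 0, 0], "twist": -1, "hand": 0.6}
    - {"translation": [0, 0, 0], "twist": -1, "hand": 0.6}
    - {"translation": [0, 0, 0], "twist": -1, "hand": 0.6}
    - {"translation": [0, 0, 0], "twist": -1, "hand": 0.6}

```text
time: 44.45
tool_pos: [0.5471, 0.3035, 0.2175]
tool_rot: [0.0, 0.958, 0.287, -0.003]
contact_force: [-0.5, 0.4, 0.1]
gripper_width: 0.601
grasp_force: 0.0
```

Request:
apply_moves:
  targets:
    - {"translation": [0, 0, 0], "twist": -1, "hand": 0.6}
    - {"translation": [0, 0, 0], "twist": -1, "hand": 0.6}
    - {"translation": [0, 0, 0], "twist": -1, "hand": 0.6}
    - {"translation": [0, 0, 0], "twist": -1, "hand": 0.6}
    - {"translation": [0, 0, 0], "twist": -1, "hand": 0.6}
    - {"translation": [0, 0, 0], "twist": -1, "hand": 0.6}
    - {"translation": [0, 0, 0], "twist": -1, "hand": 0.6}
    - {"translation": [0, 0, 0], "twist": -1, "hand": 0.6}

```text
time: 45.25
tool_pos: [0.5472, 0.3035, 0.2175]
tool_rot: [-0.001, 0.771, 0.637, -0.002]
contact_force: [-0.7, 0.7, 0.1]
gripper_width: 0.599
grasp_force: 0.0
```

Request:
apply_moves:
  targets:
    - {"translation": [0, 0, 0], "twist": -1, "hand": 0.6}
    - {"translation": [0, 0, 0], "twist": -0.7, "hand": 0.6}
    - {"translation": [0, 0, 0], "twist": 0, "hand": 0.6}

```text
time: 45.55
tool_pos: [0.5473, 0.3035, 0.2178]
tool_rot: [-0.001, 0.715, 0.699, -0.002]
contact_force: [0.0, -0.1, 0.1]
gripper_width: 0.601
grasp_force: 0.0
```

Run:
```python
from h import *
st();s=state();p=s['tool_pos'];W=m2w(-.081,.075)
print(p,tomove(np.r_[W,.126]-p,np.pi/2+TH-yaw()))
cv2.imwrite('pics/w13.png',cv2.cvtColor(grab_frame('wrist'),cv2.COLOR_RGB2BGR))
for r in regions_of('wrist','timer_knob')[:1]:
    c=np.argwhere(r['pixels'])[:,::-1];P=unproj('wrist',c,.105)[:,:2];print(r['score'],P.mean(0),P.min(0),P.max(0))
print('exp px',proj('wrist',[np.r_[W,.120]]))
```

```text
t 45.55 mouth [-0.0851  0.0726] z 0.2178 yaw 1.5477 F [ 0.  -0.1  0.1] 0.601
[0.5472778  0.30349009 0.21781964] [ 0.024  0.041  0.918 -0.011]
0.64 [0.5516995  0.30933808] [0.53409652 0.28508376] [0.56936321 0.32859569]
exp px [[327.56304621 248.34962841]]
```

View pics/w13.png

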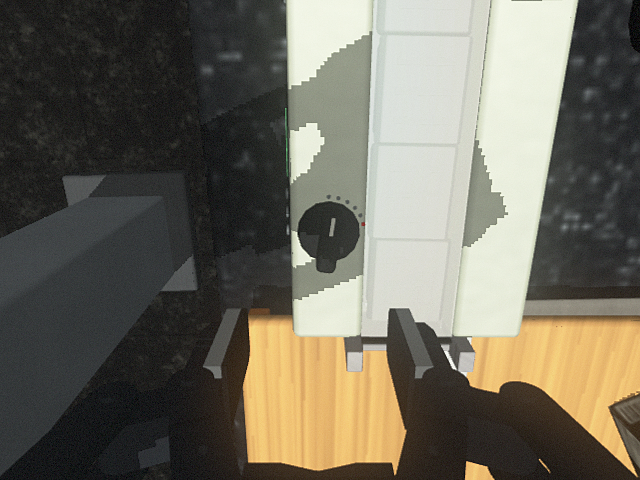

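The last view shows the four tins under the clear roof and the door closed. The timer bar runs from (327,270) to (332,218), about 0.1 rad clockwise and centred where expected. I descend and grip.

Request:
apply_moves:
  targets:
    - {"translation": [0.024, 0.04, 0.3], "twist": 0.8, "hand": 0.6}
    - {"translation": [0, 0, 0.3], "twist": 0, "hand": 0.6}
    - {"translation": [0, 0, 0.2], "twist": 0, "hand": 0.6}
    - {"translation": [0, 0, 0.1], "twist": 0, "hand": 0.6}
    - {"translation": [0, 0, 0], "twist": 0, "hand": 0.6}

```text
time: 46.15
tool_pos: [0.5513, 0.3057, 0.1284]
tool_rot: [-0.001, 0.743, 0.67, -0.002]
contact_force: [0.8, 0.7, -0.4]
gripper_width: 0.603
grasp_force: 0.0
```

Run:
```python
from h import *
st();s=state();p=s['tool_pos'];W=m2w(-.081,.075)
print(p,tomove(np.r_[W,.126]-p))
```

```text
t 46.15 mouth [-0.0812  0.0749] z 0.1284 yaw 1.4672 F [ 0.8  0.7 -0.4] 0.603
[0.55126105 0.30568769 0.12838474] [0.001 0.002 0.024 0.   ]
```

Request:
apply_moves:
  targets:
    - {"translation": [0, 0, 0.02], "twist": 0, "hand": 0}
    - {"translation": [0, 0, 0], "twist": 0, "hand": 0}
    - {"translation": [0, 0, 0], "twist": 0, "hand": 0}
    - {"translation": [0, 0, 0], "twist": 0, "hand": 0}
    - {"translation": [0, 0, 0], "twist": 0, "hand": 0}
    - {"translation": [0, 0, 0], "twist": 0, "hand": 0}

```text
time: 46.75
tool_pos: [0.5529, 0.3065, 0.1306]
tool_rot: [0.0, 0.743, 0.67, 0.001]
contact_force: [-3.2, -0.6, 5.2]
gripper_width: 0.103
grasp_force: 61.4
```

Request:
apply_moves:
  targets:
    - {"translation": [0, 0, 0], "twist": 1, "hand": 0}
    - {"translation": [0, 0, 0], "twist": 1, "hand": 0}
    - {"translation": [0, 0, 0], "twist": 1, "hand": 0}
    - {"translation": [0, 0, 0], "twist": 1, "hand": 0}
    - {"translation": [0, 0, 0], "twist": 1, "hand": 0}
    - {"translation": [0, 0, 0], "twist": 1, "hand": 0}
    - {"translation": [0, 0, 0], "twist": 1, "hand": 0}
    - {"translation": [0, 0, 0], "twist": 1, "hand": 0}

```text
time: 47.55
tool_pos: [0.5525, 0.3068, 0.1306]
tool_rot: [-0.0, 0.945, 0.326, 0.0]
contact_force: [-4.5, -0.3, 7.1]
gripper_width: 0.107
grasp_force: 61.6
```

Request:
apply_moves:
  targets:
    - {"translation": [0, 0, 0], "twist": 1, "hand": 0}
    - {"translation": [0, 0, 0], "twist": 1, "hand": 0}
    - {"translation": [0, 0, 0], "twist": 1, "hand": 0}
    - {"translation": [0, 0, 0], "twist": 0.7, "hand": 0}
    - {"translation": [0, 0, 0], "twist": 0, "hand": 0}

```text
time: 48.05
tool_pos: [0.5524, 0.307, 0.1306]
tool_rot: [-0.001, 0.989, 0.148, 0.0]
contact_force: [-4.6, -0.0, 6.2]
gripper_width: 0.108
grasp_force: 61.5
```

Run:
```python
from h import *
st();s=state();print(np.round(s['ft_torque'],2),'angle',np.pi/2+TH-yaw())
```

```text
t 48.05 mouth [-0.0801  0.0762] z 0.1306 yaw 0.2968 F [-4.6 -0.   6.2] 0.108
[ 0.05  0.84 -0.04] angle 1.2519970885039022
```

Request:
apply_moves:
  targets:
    - {"translation": [0, 0, 0], "twist": 0.6, "hand": 0}
    - {"translation": [0, 0, 0], "twist": 0.4, "hand": 0}
    - {"translation": [0, 0, 0], "twist": 0, "hand": 0}

```text
time: 48.35
tool_pos: [0.5524, 0.307, 0.1305]
tool_rot: [-0.001, 0.995, 0.099, -0.0]
contact_force: [-4.8, 0.2, 7.1]
gripper_width: 0.105
grasp_force: 61.6
```

Run:
```python
from h import *
st();s=state();print(np.round(s['ft_torque'],2),'angle',np.pi/2+TH-yaw())
```

```text
t 48.35 mouth [-0.0801  0.0763] z 0.1305 yaw 0.198 F [-4.8  0.2  7.1] 0.105
[0.1  0.86 0.14] angle 1.3508462715615805
```

Request:
apply_moves:
  targets:
    - {"translation": [0, 0, 0], "twist": 0.4, "hand": 0}
    - {"translation": [0, 0, 0], "twist": 0, "hand": 0}

```text
time: 48.55
tool_pos: [0.5524, 0.307, 0.1305]
tool_rot: [-0.0, 0.997, 0.08, 0.0]
contact_force: [-4.9, 1.6, 7.8]
gripper_width: 0.104
grasp_force: 62.3
```

Run:
```python
from h import *
st();s=state();print(np.round(s['ft_torque'],2),'angle',np.pi/2+TH-yaw())
```

```text
t 48.55 mouth [-0.0801  0.0763] z 0.1305 yaw 0.1601 F [-4.9  1.6  7.8] 0.104
[0.12 0.92 0.91] angle 1.388686735783124
```

The timer is at its stop (torque jumped to 0.9 N m). I release, rise, and verify.

Request:
apply_moves:
  targets:
    - {"translation": [0, 0, 0], "twist": 0, "hand": 0.3}
    - {"translation": [0, 0, 0], "twist": 0, "hand": 0.5}
    - {"translation": [0, 0, 0], "twist": 0, "hand": 0.6}
    - {"translation": [0, 0, -0.2], "twist": 0, "hand": 0.6}
    - {"translation": [0, 0, -0.5], "twist": 0, "hand": 0.6}
    - {"translation": [0, 0, -0.5], "twist": 0, "hand": 0.6}
    - {"translation": [-0.3, 0.4, -0.3], "twist": 0, "hand": 0.6}
    - {"translation": [0, 0, 0], "twist": 0, "hand": 0.6}

```text
time: 49.35
tool_pos: [0.5339, 0.2668, 0.2814]
tool_rot: [-0.001, 0.997, 0.078, 0.005]
contact_force: [0.5, 0.3, 0.5]
gripper_width: 0.599
grasp_force: 0.0
```

Request:
apply_moves:
  targets:
    - {"translation": [0, 0.4, -0.2], "twist": 0, "hand": 0.6}
    - {"translation": [0, 0.4, -0.2], "twist": 0, "hand": 0.6}
    - {"translation": [0, 0.4, 0], "twist": 0, "hand": 0.6}
    - {"translation": [0, 0.3, 0], "twist": 0, "hand": 0.6}
    - {"translation": [0, 0, 0], "twist": 0, "hand": 0.6}
    - {"translation": [0, 0, 0], "twist": 0, "hand": 0.6}

```text
time: 49.95
tool_pos: [0.556, 0.1198, 0.3133]
tool_rot: [-0.0, 0.997, 0.078, -0.001]
contact_force: [-0.6, 0.5, -0.5]
gripper_width: 0.599
grasp_force: 0.0
```

Run:
```python
from h import *
st();im=cv2.cvtColor(grab_frame('wrist'),cv2.COLOR_RGB2BGR);cv2.imwrite('pics/w14.png',im)
for q in('door_knob','stick','tin_a','timer_knob'):
    print(q,[(w2m(r['point']).tolist(),round(r['point'][2],3),round(r['score'],2)) for r in recognise('wrist',q)][:4])
# timer pointer: bright pixels (white mark) on the knob bar
for r in regions_of('wrist','timer_knob')[:1]:
    m=r['pixels'];ys,xs=np.nonzero(m);P=np.array([w2m(p) for p in unproj('wrist',np.c_[xs,ys],.105)])
    g=im[ys,xs].min(1);k=g>150;C=P.mean(0)
    print('knob centre',C,'white mark',P[k].mean(0) if k.any() else None,k.sum(),'extent',np.ptp(P,axis=0))
```

```text
t 49.95 mouth [-0.0723 -0.1108] z 0.3133 yaw 0.1562 F [-0.6  0.5 -0.5] 0.599
door_knob [([-0.0266, -0.0054], 0.092, 0.84), ([-0.0762, 0.0749], 0.107, 0.17)]
stick [([0.0507, -0.2601], 0.088, 0.79)]
tin_a []
timer_knob [([-0.0748, 0.074], 0.108, 0.58), ([-0.0199, -0.1355], 0.045, 0.42)]
knob centre [-0.07987536  0.07608695] white mark [-0.07478095  0.09026667] 42 extent [0.0407 0.0372]
```

The white pixels may belong to cabinet dots at the mask's edge, so I check the pointer more carefully in numbers.

Run:
```python
from h import *
im=cv2.cvtColor(grab_frame('wrist'),cv2.COLOR_RGB2BGR)
C=m2w(-.081,.075);c=proj('wrist',[np.r_[C,.120]])[0];c2=proj('wrist',[np.r_[C,.099]])[0];print(c,c2)
# sample image in bar-top plane (z=.120) in the mouth frame, 1 mm grid
g=np.arange(-24,25,2)/1000
print('rows x +24..-24 (away->robot), cols y +24..-24 (left->right)')
for x in g[::-1]:
    px=proj('wrist',[np.r_[m2w(-.081+x,.075+y),.118] for y in g[::-1]]).astype(np.float32)
    v=cv2.remap(im,px[:,0][None],px[:,1][None],cv2.INTER_LINEAR)[0]
    print(f'{x*1000:4.0f}',' '.join(f'{a.min():3d}' for a in v))
```

```text
[ 70.98689499 172.93740853] [ 85.4897939 168.0220623]
rows x +24..-24 (away->robot), cols y +24..-24 (left->right)
  24 220 221 219 218 215 219 220 223 222 222 221 223  91 129 141 141 148 114 221 229 222 221 220 218 221
  22 225 224 223 222 226 225 225 225 225 231 157 229 222  91  52  54  61  57  51  56 101 206 228 224 225
  20 225 226 225 224 225 224 224 226 225 230 164 197  61  60  58  59  62  63  66  65  60  53 172 229 224
  18 224 226 225 227 223 226 225 225 212 242 112  55  55  54  54  57  56  65  67  66  65  64  55 144 227
  16 227 224 225 223 223 223 223 223  57  67  60  61  48  55  56  59  55  62  61  63  63  67  72  51 168
  14 226 224 224 223 223 222 225  87 145 182  60  60  59  59  51  58  55  60  65  65  62  60  67  61  65
  12 224 224 224 224 222 220 228  75  89 237  65  60  59  51  58  55  53  61  65  66  62  67  66  68  53
  10 224 224 225 223 222 221 227 136  67 238  67  63  57  57  58  53  55  54  63  62  64  63  68  67  60
   8 223 223 225 224 223 224 225 163  53 233  85  60  58  53  50  54  53  53  63  63  62  61  59  62  61
   6 225 223 223 223 223 224 224 117  53
[... 939 characters left out ...]
96 201 183  46  55  58  55  57  46  39 129 203 199 193 199 200 196 192
 -14  61  77  62  75  56  66  58  66  60  73  47  52  54  54  55  44  74  68  85  63  78  62  72  62  76
 -16  68  68  67  63  62  55  55  58  56  55  55  51  49  52  72  79  66  61  64  59  58  59  59  63  64
 -18  59  62  65  61  67  59  56  50  57  58  60  69  72  61  62  61  62  58  57  57  57  60  65  68  72
 -20  53  57  61  58  61  58  56  59  57  58  58  63  68  61  57  61  62  60  56  59  57  58  74  92 104
 -22  53  51  59  56  58  57  56  59  53  51  52  63  63  58  63  65  57  63  57  51  55  55  72  90 102
 -24  56  57  55  55  55  52  57  57  57  57  54  72  73  55  59  59  61  58  57  55  54  55  60  64  74
```

The white mark lies along the mouth's +x end of the bar, so the timer is at its stop. Handing in.

```bash
python3 -c "
from plant import *
print(job_done())"
```

```text
the job is handed in; nothing more can be done
None
```

I handed the job in with all four tins in the prover, the stick back on its hook, the door shut and the timer at its stop; I checked each by camera or force reading, but the hand-in returned no verdict.

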